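Put the dry wooden tools away and balance the oiled paddles on the drying rest

TASK

Yesterday's wooden tools on the stoneware drying rest are dry: press the latch key on top of the wooden box so that its drawer springs out, lay every dry tool in the drawer and push the drawer fully shut until it stays shut. Only then, so that no oil gets on the dry things, take each freshly oiled paddle off the chopping board and lay it across the ridge of the rest at its balance point, so that it stays level by itself and touches nothing but the ridge. Leave the mug and the spice jars standing.

Things in the scene. Friction and masses are not known exactly. Their poses are not given: they have to be found in the camera images.
- paddle_a: Oiled wooden stirring paddle, 190 long, flat underside, 145 g; starts on the board. Handle 24 wide, 16 thick, x -95 to +15; round-ended, plain blade 48 wide, 10 thick, x +15 to +95. Origin: mid-length, middle of the underside; x to the blade tip, z up. A fixed weight hidden in the handle, elsewhere in each paddle, puts the balance point anywhere from x = -38 to x = -3, y = 0.
- paddle_b: Oiled wooden stirring paddle, 190 long, flat underside, 145 g; starts on the board. Handle 24 wide, 16 thick, x -95 to +15; square-ended, grooved blade 48 wide, 10 thick, x +15 to +95. Origin: mid-length, middle of the underside; x to the blade tip, z up. A fixed weight hidden in the handle, elsewhere in each paddle, puts the balance point anywhere from x = -38 to x = -3, y = 0.
- dry_a: Dry solid wooden rice paddle, 160 long, flat underside, 60 g; starts balanced across the ridge, may be missing. Handle 22 wide, 16 thick, x from -85 to +15; round-ended blade 46 wide, 10 thick, x from +15 to +75. Origin: at its balance point, middle of the underside; x to the blade tip, z up.
- dry_b: Dry solid wooden spatula, 160 long, flat underside, 60 g; starts balanced across the ridge, may be missing. Handle 22 wide, 16 thick, x from -85 to +15; square-ended, grooved blade 46 wide, 10 thick, x from +15 to +75. Origin: at its balance point, middle of the underside; x to the blade tip, z up.
- ridge (a point): Middle of the ridge top of the drying rest. The ridge runs 150 along x; its flat top is 12 wide (along y), 28 above the worktop. A paddle lying across it, along y, stays level only if its balance point is over the 12 mm top; otherwise its heavy end sinks to the worktop (0.12 to 0.45 rad), mostly still leaning on the ridge. Two fit side by side, at about x = -38 and +38.
- rest: The drying rest: a white stoneware tray 170 x 110, fixed, with the ridge along the middle of its x axis. Origin: centre of the underside. The tray floor is 6 above the worktop; up to 14 high the ridge is 30 wide, above that 12.
- drawer (a joint): How far the drawer of the wooden box stands out, m: 0 to 0.003 shut and caught, 0.118 fully out. When released a spring drives it out in about 1 s, with 4 N at first and 2 N when out. No handle. To shut it push with up to 8 N over the last 20 mm right to 0: the catch snaps in by itself; if it has not caught, the drawer comes out again.
- drawer_in (a point): Centre of the drawer's inner floor, 17 above the worktop; moves with the drawer; x points back into the box, z up. The inside is 125 along x, 224 along y, with walls 36 high; open to above only when the drawer is out (it opens towards -x). The box is 280 wide (y), its top 81 above the worktop.
- drawer_front (a point): Middle of the top edge of the outer face of the drawer's front board, 73 above the worktop; moves with the drawer; x points into the box. The board is 280 wide, 65 high, 12 thick. To shut the drawer push this face along +x of this point.
- key_top (a point): Middle of the top of the latch key, a dark steel push key 24 x 22 on the box's top at its front right corner, 89 above the worktop, 8 above the box top. It goes straight down 8, with 2 N at first and 5 N at the bottom; at 6 to 7 down the drawer is released. It springs back up. Wall cabinets hang 497 above the worktop from x = 0.6 m on.
- board: Red plastic chopping board 300 x 140 x 10, fixed, its long side along its own y; the oiled paddles lie on it. Origin: centre of the underside.
- mug: White mug, 80 across, 91 high, standing. Origin: centre of its foot. Leave it standing.
- spice: Spice jar with green cap, 46 across, 106 high, standing on the box; another one (spice2) beside it. Origin: centre of its foot. Leave both standing.
- spice2: The other spice jar on the box, 46 across, 106 high. Origin: centre of its foot.
Mind the look-alikes: they are no part of the job. What is shaped like the dry_b but turquoise is not meant.

How it is judged:
By the outcome, as a careful person would: the job done as asked, in the order asked, and still so for the second after the job is handed in, with the robot touching nothing.
Of dry_a, dry_b only 1 to 2 are there at a start; the rules pass over those that are not, and their reading is None.
At some moment in a run one of paddle_a, paddle_b may be knocked a few centimetres aside while the robot is not near it.
Once in a run the grip may slacken for a moment while it holds something.
It also fails if it takes over 210 s, if anything falls off the work surface, if the arm or the gripper's body presses on something with over 40 N, if the wrist force passes 120 N, or if a joint passes its speed limit or range.

ROBOT

A 7-joint arm with a two-finger parallel gripper is mounted at the origin on a cart in front of the work surface, level with it; the furniture and walls round the work are solid. World frame = base frame: x ahead of the robot, y to its left, z up, the work surface at z = 0. Lengths are in m, angles in degrees, forces in N, time in s.
With the tool pointing down it reaches from about 0.425 to 0.875 m from the base axis. Payload 4.7 kg.
Tool frame: the origin (TCP) lies between the finger pads; the fingertips stand r.tips_ahead ahead of it and the grasp point (between the pads) lies 5 mm behind it (r.tips_ahead is the distance from the TCP to the fingertips, in m); z points along the fingers, y is the line along which they close (so a half turn about z gives the same grasp; the last joint's range is limited). The gripper opens to 87 mm and grips with 3 to 60 N. Pads are 19 mm wide; open, the fingers measure 117 mm over their backs; the gripper's body (75 mm by 190 mm) begins 51 mm behind the grasp point.
Start: joints at [-74.994, 18.392, -4.016, 83.108, 1.295, 78.541, -3.26], TCP at [0.159, 0.63, 0.237] pointing down, gripper open.
Joint ranges: [-163.93, 163.93], [-17.29, 119.83], [-79.2, 71.16], [3.27, 140.29], [-89.18, 269.18], [5.43, 117.66], [-154.24, 154.24]. Speed limits (degrees/s): [147.25, 147.25, 180, 180, 180, 180, 180].

INTERFACE

Orientations are given as a 3x3 rotation matrix whose columns are the frame's x, y, z axes.
In Python, from plant import r, vision, job gives the robot as it stands.
- The arm moves only by the tool apply_moves, never from a script. Its argument "motion" is a list of rows, each a list of 3 entries, a list of its own where there are three numbers: the turn, a rotation vector about the world's x, y, z each as a share of 120 degrees, from -1 to 1, then the shift along the world's x, y, z each as a share of 0.08 m, from -1 to 1, then the opening, from 0 (shut) to 1 (fully open). A call has exactly 10 rows; each row is the pose to reach, as a shift and turn from the pose commanded when the call began; what a row does not reach only later rows make up. A row lasts 1/10 s, in which the tool goes at most 50 mm and 8.59 degrees, less where a joint would pass 70% of its speed; a pose out of reach is approached as far as the arm can. A call with a number of a shift or a turn outside -1 to 1 is refused whole. A call with a gripper value outside its range is refused whole. The fingers move at their own pace and stop on an object; "squeeze" is the grip in N (left out, the last holds). Time passes only in rows, so rows that repeat a pose let the fingers close, or fill a call up. It gives the time, the measured TCP pose, the force, the opening and the grip force at its end, in the units of the state.
- r.read_state(): the state, without advancing time (a new reading comes with each control period).
- vision.camera(name): name is "scene" or "top" or "wrist"; returns a dict with "image" (420x560x3 uint8, red, green, blue), "fov_y" (degrees; the focal length in pixels is half the picture's height over the tangent of half this angle, whatever the lens; pixels are square), "cx", "cy" (the principal point, pixels), "T" (4x4, takes a point from camera to world coordinates). Camera axes: x right, y down, z forward; pixel columns grow to the right and rows downward; lengths in m; the calibration is good to about 2 mm. A picture is of the moment at which its call begins. There is no depth.
- job.close_job(): hands the job in; it is judged then, once.
The state is a dict: "t": time; "joint_pos": joint angles; "qd": joint speeds; "tau": joint torques, N m; "tcp_pos": TCP position; "orientation": TCP orientation; "wrist_force": force on the tool from outside, world axes, zero at the start; "wrist_torque": the same for the moment, N m; "finger_gap": opening from 0.0 (shut) to 1.0 (fully open); "grasp_force": force on a finger pad.
Only numpy, scipy, OpenCV 4.12 (cv2) and the standard library are available. Lean on these libraries where they do the work, as an engineer would, in place of code of your own. Each camera call takes 0.05 s, during which the arm holds its last target. There are 200 camera calls.

## Working session

There is one attempt and no reset: what is moved stays moved. The work goes in short steps, Python scripts to look and compute and a tool call to move; the robot and the scene stay as the last step left them, time stands still between calls to the robot, and variables do not carry over. Pictures are saved under pics/ and viewed, at most 14 in all, crops included, and the job is handed in when it is done.

Besides the shell and the picture viewer there is one more tool, called after ">>>" by a JSON object that holds its "api" and its "payload". apply_moves: Moves the arm, as the interface text tells. Its arguments: {"type":"object","properties":{"motion":{"type":"array"},"squeeze":{"type":"number"}},"required":["motion"]}

```bash
ls; mkdir -p pics; cat > h.py <<'E'
import numpy as np, cv2
from plant import r, vision, job
def shot(n,f=None):
    c=vision.camera(n)
    if f: cv2.imwrite('pics/'+f,c['image'][:,:,::-1])
    return c
def ray(c,u,v,z):
    f=210/np.tan(np.radians(c['fov_y']/2)); T=np.array(c['T'])
    d=T[:3,:3]@np.array([(u-c['cx'])/f,(v-c['cy'])/f,1]); o=T[:3,3]
    return o+d*(z-o[2])/d[2]
def proj(c,p):
    f=210/np.tan(np.radians(c['fov_y']/2)); T=np.array(c['T'])
    q=T[:3,:3].T@(np.array(p)-T[:3,3]); return q[:2]/q[2]*f+[c['cx'],c['cy']]
E
python3 - <<'E'
from h import *
import pickle
D={}
for n in('scene','top'):
    c=shot(n,n+'0.png'); D[n]=c; print(n,c['fov_y'],c['cx'],c['cy'],np.round(c['T'],3).tolist())
pickle.dump(D,open('d0.pkl','wb'))
print(r.tips_ahead,r.read_state())
E
```

```text
pics
scene 56.5761262521135 284.1274758857293 208.33362169214578 [[0.718, -0.324, 0.615, -0.199], [-0.696, -0.321, 0.643, -0.926], [-0.011, -0.89, -0.456, 0.655], [0.0, 0.0, 0.0, 1.0]]
top 51.41701959910115 278.21295350906615 214.90703695784822 [[0.045, -0.923, 0.383, -0.015], [-0.999, -0.038, 0.025, -0.185], [-0.009, -0.384, -0.923, 1.521], [0.0, 0.0, 0.0, 1.0]]
0.014 {'t': 0.1, 'joint_pos': array([-74.99495273,  18.43557047,  -4.01707511,  83.16801912,
         1.29510967,  78.54201344,  -3.25997566]), 'qd': array([ 0.16875579, -0.14115661,  0.06053431, -0.15350714, -0.01288893,
       -0.02252343, -0.04156143]), 'tau': array([ 2.21513660e-04, -4.92570448e+01, -4.05428158e-01, -3.13399673e+01,
       -6.41343347e-02,  3.94799060e-02,  7.57484622e-05]), 'tcp_pos': array([0.15933262, 0.62967402, 0.23556156]), 'orientation': array([[-9.69471309e-01,  2.45204536e-01, -3.42493365e-04],
       [ 2.45204759e-01,  9.69469787e-01, -1.72007102e-03],
       [-8.97322473e-05, -1.75154050e-03, -9.99998462e-01]]), 'wrist_force': array([-0.19348716,  1.36497285, -0.05746042]), 'wrist_torque': array([0.01401476, 0.02643362, 0.01600699]), 'grasp_force': 0.0, 'finger_gap': 1.0048173179058548}
```

View pics/scene0.png

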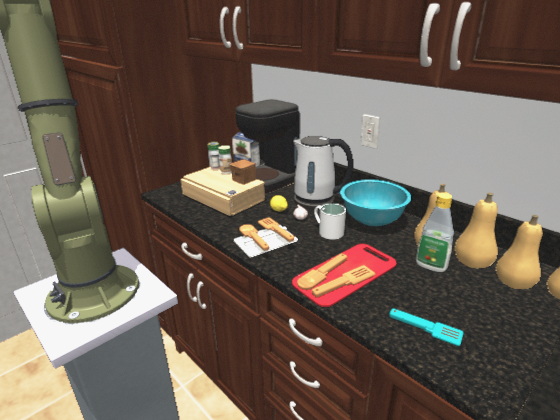

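View pics/top0.png

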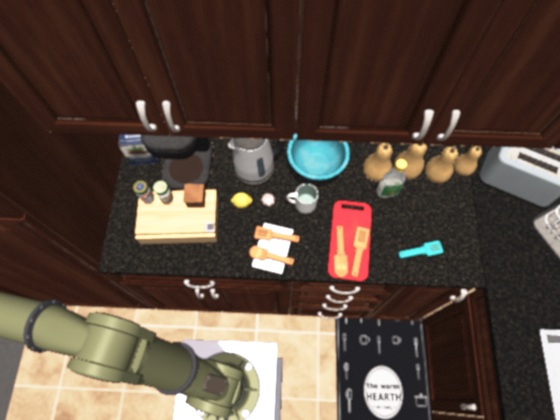

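Both views: the rest with two dry tools (top ≈(275,247)), box with key (≈(210,227)), red board with two oiled paddles (340,250) and (360,250). The turquoise look-alike is at (420,250). Close crop of the choice next.

```bash
python3 - <<'E'
from h import *
import pickle
D=pickle.load(open('d0.pkl','rb'))
a=D['top']['image'][175:290,130:380,::-1]
cv2.imwrite('pics/c1.png',cv2.resize(a,None,fx=3.2,fy=3.2,interpolation=cv2.INTER_CUBIC))
b=D['scene']['image'][150:310,170:405,::-1]
cv2.imwrite('pics/c2.png',cv2.resize(b,None,fx=3.4,fy=3.4,interpolation=cv2.INTER_CUBIC))
E
```

```text
(no output)
```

View pics/c1.png

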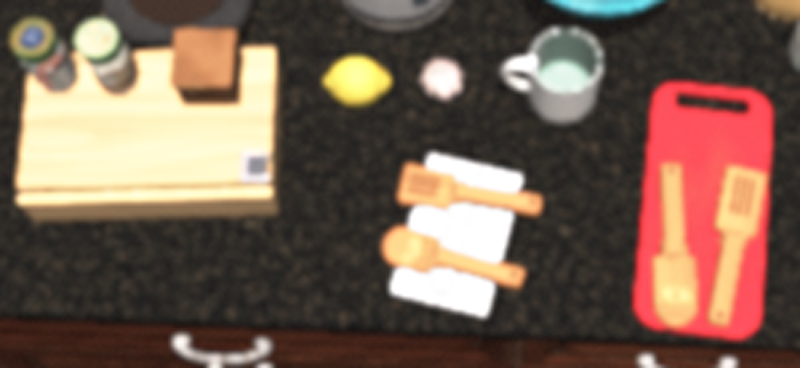

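View pics/c2.png

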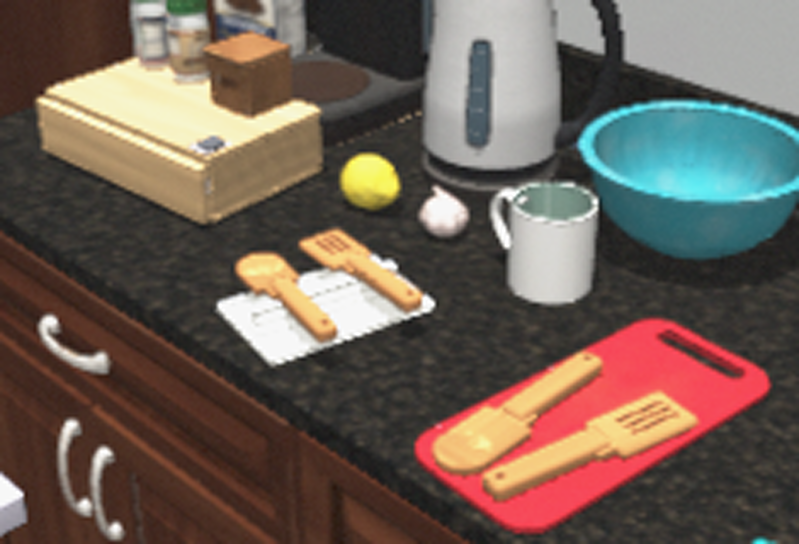

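Crops: dry_b (grooved) at crop (470,190), dry_a (round) at (455,257), key at (257,165); on the board paddle_a (675,245, blade towards robot), paddle_b (738,245, blade away).

```bash
cat >> h.py <<'E'
def wood(c,box,z,lo=(3,110,110),hi=(24,255,255),minA=100):
    """elongated wood blobs in box (u0,v0,u1,v1); returns silhouettes' world points at z"""
    u0,v0,u1,v1=box; h=cv2.cvtColor(c['image'],cv2.COLOR_RGB2HSV)
    m=cv2.inRange(h,lo,hi); k=np.zeros_like(m); k[v0:v1,u0:u1]=m[v0:v1,u0:u1]
    cs,_=cv2.findContours(k,cv2.RETR_EXTERNAL,cv2.CHAIN_APPROX_NONE); out=[]
    for q in cs:
        if cv2.contourArea(q)<minA: continue
        W=np.array([ray(c,p[0][0],p[0][1],z)[:2] for p in q])
        (cx,cy),(w,l),a=cv2.minAreaRect((W*1000).astype(np.float32))
        b=cv2.boxPoints(((cx,cy),(w,l),a))
        e=[b[1]-b[0],b[2]-b[1]]; e=max(e,key=np.linalg.norm); d=e/np.linalg.norm(e)
        s=(W*1000-[cx,cy])@d; n=(W*1000-[cx,cy])@[-d[1],d[0]]
        L=s.max(); wp=np.ptp(n[s>L*.3]); wn=np.ptp(n[s<-L*.3])
        if wn>wp: d=-d
        out.append(dict(c=(round(cx,1),round(cy,1)),len=round(max(w,l),1),wid=round(min(w,l),1),dir=round(float(np.degrees(np.arctan2(d[1],d[0]))),1),ends=(round(wp),round(wn)),px=q[:,0].mean(0).round()))
    return out
E
python3 - <<'E'
from h import *
import pickle
D=pickle.load(open('d0.pkl','rb')); t,s=D['top'],D['scene']
for b in ((245,220,305,275),(328,215,375,285)):
    for o in wood(t,b,0.042 if b[0]<300 else .024): print('top',o)
for b in ((232,210,302,255),(290,245,385,305)):
    for o in wood(s,b,0.042 if b[0]<250 else .024): print('sc',o)
h=cv2.cvtColor(t['image'],cv2.COLOR_RGB2HSV)
# white tray, red board
for nm,m,z in(('tray',cv2.inRange(h,(0,0,150),(180,60,255)),.01),('red',cv2.inRange(h,(170,120,90),(180,255,255)),.01)):
    b=(245,215,305,275) if nm=='tray' else (320,190,385,290)
    k=np.zeros_like(m);k[b[1]:b[3],b[0]:b[2]]=m[b[1]:b[3],b[0]:b[2]]
    pts=np.argwhere(k>0)[:,::-1]; W=np.array([ray(t,*p,z)[:2] for p in pts],np.float32)*1000
    print(nm,cv2.minAreaRect(W))
f=lambda x,y:(x/3.2+130,y/3.2+175); g=lambda x,y:(x/3.4+170,y/3.4+150)
print('key',ray(t,*f(257,165),.089),ray(s,*g(210,144),.089))
print('box front top corners',ray(t,*f(277,187),.081),ray(t,*f(15,187),.081),'back right',ray(t,*f(277,45),.081))
print('front bottom',ray(t,*f(277,214),.008), 'sc', ray(s,*g(207,222),.0),ray(s,*g(40,150),.0), ray(s,*g(208,175),.073),ray(s,*g(38,100),.073),ray(s,*g(321,118),.081))
print('mug',ray(t,*f(563,110),.0),ray(t,*f(567,48),.091),'lemon',ray(t,*f(357,95),.0),'garlic',ray(t,*f(442,90),0))
print('block',ray(t,*f(207,90),.081),'jars',ray(t,*f(33,35),.187),ray(t,*f(101,40),.187))
c=shot('wrist','w0.png');print(c['fov_y'],np.round(c['T'],3).tolist())
E
```

```text
top {'c': (433.8, -145.2), 'len': 126.1, 'wid': 34.8, 'dir': 76.3, 'ends': (35, 29), 'px': array([276., 258.])}
top {'c': (513.2, -140.7), 'len': 165.6, 'wid': 53.6, 'dir': 77.1, 'ends': (54, 29), 'px': array([275., 235.])}
top {'c': (476.8, -440.7), 'len': 194.4, 'wid': 56.3, 'dir': -10.0, 'ends': (56, 30), 'px': array([359., 250.])}
top {'c': (476.7, -373.5), 'len': 196.3, 'wid': 53.1, 'dir': 179.8, 'ends': (29, 53), 'px': array([340., 251.])}
sc {'c': (435.6, -128.1), 'len': 167.3, 'wid': 48.4, 'dir': 75.3, 'ends': (48, 23), 'px': array([254., 236.])}
sc {'c': (514.5, -144.9), 'len': 163.2, 'wid': 51.8, 'dir': 82.3, 'ends': (52, 26), 'px': array([276., 228.])}
sc {'c': (471.7, -414.2), 'len': 201.1, 'wid': 130.7, 'dir': -3.2, 'ends': (131, 99), 'px': array([334., 276.])}
tray ((482.68914794921875, -128.16976928710938), (117.35464477539062, 178.78204345703125), 78.08812713623047)
red ((527.3181762695312, -410.6623840332031), (148.03372192382812, 307.85345458984375), 84.331787109375)
key [0.52437345 0.09107687 0.089     ] [0.52133234 0.08781405 0.089     ]
box front top corners [0.5024791  0.06790951 0.081     ] [0.49051139 0.3566256  0.081     ] back right [0.675273   0.08503874 0.081     ]
front bottom [0.49590247 0.0774573  0.008     ] sc [0.51318167 0.09283551 0.        ] [4.83967143e-01 3.76537815e-01 1.11022302e-16] [0.4951662  0.05859477 0.073     ] [0.47715243 0.35133416 0.073     ] [0.65646786 0.07026299 0.081     ]
mug [ 0.64252421 -0.24761887  0.        ] [ 0.68003002 -0.24684373  0.091     ] lemon [ 0.65196607 -0.00182488  0.        ] garlic [ 6.62619737e-01 -1.02816088e-01 -2.22044605e-16]
block [0.61568117 0.15875199 0.081     ] jars [0.62572273 0.32707558 0.187     ] [0.62275393 0.25345481 0.187     ]
66.31947984352325 [[0.245, 0.938, 0.244, 0.092], [0.969, -0.236, -0.065, 0.648], [-0.003, 0.253, -0.968, 0.384], [0.0, 0.0, 0.0, 1.0]]
```

>>> {"api": "apply_moves", "payload": {"motion": [[[0,0,-0.01],[0.07,-0.1,0],0],[[0,0,-0.02],[0.13,-0.19,0],0],[[0,0,-0.03],[0.2,-0.29,0],0],[[0,0,-0.04],[0.26,-0.39,0],0],[[0,0,-0.05],[0.33,-0.48,0],0],[[0,0,-0.06],[0.39,-0.58,0],0],[[0,0,-0.07],[0.46,-0.68,0],0],[[0,0,-0.08],[0.52,-0.77,0],0],[[0,0,-0.085],[0.59,-0.87,0],0],[[0,0,-0.09],[0.65,-0.965,0],0]]}}

```text
t: 1.15
tcp_pos: [0.212, 0.5523, 0.2366]
orientation: [[-0.906, 0.423, 0.0], [0.423, 0.906, 0.0], [-0.0, 0.0, -1.0]]
wrist_force: [-0.4, -0.3, -0.8]
finger_gap: 0.174
grasp_force: 0.0
```

>>> {"api": "apply_moves", "payload": {"motion": [[[0,0,-0.01],[0.07,-0.1,0],0],[[0,0,-0.02],[0.13,-0.19,0],0],[[0,0,-0.03],[0.2,-0.29,0],0],[[0,0,-0.04],[0.26,-0.39,0],0],[[0,0,-0.05],[0.33,-0.48,0],0],[[0,0,-0.06],[0.39,-0.58,0],0],[[0,0,-0.07],[0.46,-0.68,0],0],[[0,0,-0.08],[0.52,-0.77,0],0],[[0,0,-0.085],[0.59,-0.87,0],0],[[0,0,-0.09],[0.65,-0.965,0],0]]}}

```text
t: 2.15
tcp_pos: [0.264, 0.4751, 0.2366]
orientation: [[-0.811, 0.586, 0.0], [0.586, 0.811, 0.0], [-0.0, 0.0, -1.0]]
wrist_force: [1.5, -0.4, -0.4]
finger_gap: 0.008
grasp_force: 0.0
```

>>> {"api": "apply_moves", "payload": {"motion": [[[0,0,-0.01],[0.07,-0.1,0],0],[[0,0,-0.02],[0.13,-0.19,0],0],[[0,0,-0.03],[0.2,-0.29,0],0],[[0,0,-0.04],[0.26,-0.39,0],0],[[0,0,-0.05],[0.33,-0.48,0],0],[[0,0,-0.06],[0.39,-0.58,0],0],[[0,0,-0.07],[0.46,-0.68,0],0],[[0,0,-0.08],[0.52,-0.77,0],0],[[0,0,-0.085],[0.59,-0.87,0],0],[[0,0,-0.09],[0.65,-0.965,0],0]]}}

```text
t: 3.15
tcp_pos: [0.316, 0.3978, 0.2366]
orientation: [[-0.686, 0.727, 0.0], [0.727, 0.686, -0.0], [-0.0, 0.0, -1.0]]
wrist_force: [1.3, 1.4, -0.6]
finger_gap: 0.004
grasp_force: 0.0
```

>>> {"api": "apply_moves", "payload": {"motion": [[[0,0,-0.01],[0.07,-0.1,0],0],[[0,0,-0.02],[0.13,-0.19,0],0],[[0,0,-0.03],[0.2,-0.29,0],0],[[0,0,-0.04],[0.26,-0.39,0],0],[[0,0,-0.05],[0.33,-0.48,0],0],[[0,0,-0.06],[0.39,-0.58,0],0],[[0,0,-0.07],[0.46,-0.68,0],0],[[0,0,-0.08],[0.52,-0.77,0],0],[[0,0,-0.085],[0.59,-0.87,0],0],[[0,0,-0.09],[0.65,-0.965,0],0]]}}

```text
t: 4.15
tcp_pos: [0.368, 0.3207, 0.2366]
orientation: [[-0.538, 0.843, 0.0], [0.843, 0.538, -0.0], [-0.0, 0.0, -1.0]]
wrist_force: [0.4, -0.7, -0.1]
finger_gap: 0.009
grasp_force: 0.0
```

>>> {"api": "apply_moves", "payload": {"motion": [[[0,0,-0.01],[0.07,-0.1,0],0],[[0,0,-0.02],[0.13,-0.19,0],0],[[0,0,-0.03],[0.2,-0.29,0],0],[[0,0,-0.04],[0.26,-0.39,0],0],[[0,0,-0.05],[0.33,-0.48,0],0],[[0,0,-0.06],[0.39,-0.58,0],0],[[0,0,-0.07],[0.46,-0.68,0],0],[[0,0,-0.08],[0.52,-0.77,0],0],[[0,0,-0.085],[0.59,-0.87,0],0],[[0,0,-0.09],[0.65,-0.965,0],0]]}}

```text
t: 5.15
tcp_pos: [0.4199, 0.2435, 0.2366]
orientation: [[-0.371, 0.929, 0.0], [0.929, 0.371, -0.0], [-0.0, 0.0, -1.0]]
wrist_force: [0.0, 0.0, -0.3]
finger_gap: 0.003
grasp_force: 0.0
```

>>> {"api": "apply_moves", "payload": {"motion": [[[0,0,-0.01],[0.07,-0.1,0],0],[[0,0,-0.02],[0.13,-0.19,0],0],[[0,0,-0.03],[0.2,-0.29,0],0],[[0,0,-0.04],[0.26,-0.39,0],0],[[0,0,-0.05],[0.33,-0.48,0],0],[[0,0,-0.06],[0.39,-0.58,0],0],[[0,0,-0.07],[0.46,-0.68,0],0],[[0,0,-0.08],[0.52,-0.77,0],0],[[0,0,-0.085],[0.59,-0.87,0],0],[[0,0,-0.09],[0.65,-0.965,0],0]]}}

```text
t: 6.15
tcp_pos: [0.4719, 0.1663, 0.2366]
orientation: [[-0.19, 0.982, 0.0], [0.982, 0.19, -0.0], [-0.0, 0.0, -1.0]]
wrist_force: [-0.5, -0.5, 0.4]
finger_gap: 0.005
grasp_force: 0.0
```

>>> {"api": "apply_moves", "payload": {"motion": [[[0,0,-0.01],[0.07,-0.1,0],0],[[0,0,-0.02],[0.13,-0.19,0],0],[[0,0,-0.03],[0.2,-0.29,0],0],[[0,0,-0.04],[0.26,-0.39,0],0],[[0,0,-0.05],[0.33,-0.48,0],0],[[0,0,-0.06],[0.39,-0.58,0],0],[[0,0,-0.07],[0.46,-0.68,0],0],[[0,0,-0.08],[0.52,-0.77,0],0],[[0,0,-0.085],[0.59,-0.87,0],0],[[0,0,-0.09],[0.65,-0.965,0],0]]}}

```text
t: 7.15
tcp_pos: [0.5239, 0.0891, 0.2366]
orientation: [[-0.003, 1.0, 0.0], [1.0, 0.003, -0.0], [-0.0, 0.0, -1.0]]
wrist_force: [0.1, -0.6, 0.2]
finger_gap: 0.008
grasp_force: 0.0
```

```bash
python3 - <<'E'
from h import *
c=shot('wrist','w1.png'); s=r.read_state(); print(s['t'],s['tcp_pos'],s['orientation'].round(3).tolist(),s['wrist_force']);print(np.round(c['T'],3).tolist(),proj(c,[.523,.0895,.089]))
import pickle;pickle.dump(c,open('w1.pkl','wb'))
E
```

```text
7.2 [0.52462239 0.08734209 0.23663058] [[-0.0, 1.0, 0.001], [1.0, 0.0, -0.001], [-0.001, 0.001, -1.0]] [ 1.03095962 -1.24346681 -0.52286862]
[[1.0, 0.003, 0.001, 0.523], [0.003, -0.967, -0.254, 0.159], [0.0, 0.254, -0.967, 0.385], [0.0, 0.0, 0.0, 1.0]] [279.177163   200.71897163]
```

View pics/w1.png

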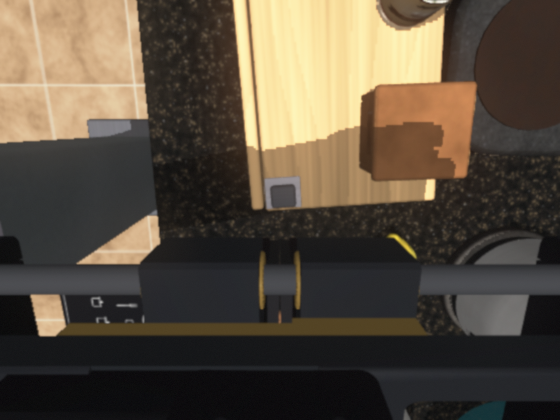

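Wrist view: key at (283,196), box's front-right top corner about (258,207), front edge runs up to (238,0).

```bash
python3 - <<'E'
from h import *
import pickle;c=pickle.load(open('w1.pkl','rb'))
I=c['image'].astype(int).sum(2); I2=I[180:212,262:305]
ys,xs=np.where(I2<230); print(len(xs), xs.min()+262,xs.max()+262,ys.min()+180,ys.max()+180, xs.mean()+262,ys.mean()+180)
u,v=283,196;print('key',ray(c,u,v,.089))
for p in((263,207),(246,0),(250,209),(234,0),(435,198)):print(p,ray(c,*p,.081),ray(c,*p,.073))
E
```

```text
465 262 304 180 211 281.73118279569894 200.5763440860215
key [0.52658608 0.09407024 0.089     ]
(263, 207) [0.50724007 0.08129356 0.081     ] [0.50682711 0.07925393 0.073     ]
(246, 0) [0.49485437 0.25952231 0.081     ] [0.49411525 0.26217603 0.073     ]
(250, 209) [0.49451924 0.07924193 0.081     ] [0.49377129 0.07714828 0.073     ]
(234, 0) [0.48484026 0.25949361 0.081     ] [0.48383744 0.26214659 0.073     ]
(435, 198) [0.67388687 0.09074951 0.081     ] [0.67786227 0.0889589  0.073     ]
```

>>> {"api": "apply_moves", "payload": {"motion": [[[0,0,0],[0.04,0.06,-0.1],0],[[0,0,0],[0.04,0.06,-0.2],0],[[0,0,0],[0.04,0.06,-0.3],0],[[0,0,0],[0.04,0.06,-0.4],0],[[0,0,0],[0.04,0.06,-0.5],0],[[0,0,0],[0.04,0.06,-0.6],0],[[0,0,0],[0.04,0.06,-0.7],0],[[0,0,0],[0.04,0.06,-0.8],0],[[0,0,0],[0.04,0.06,-0.9],0],[[0,0,0],[0.04,0.06,-0.95],0]]}}

```text
t: 8.2
tcp_pos: [0.5263, 0.0945, 0.1596]
orientation: [[-0.004, 1.0, -0.001], [1.0, 0.004, -0.0], [-0.0, -0.001, -1.0]]
wrist_force: [0.4, 0.9, 0.6]
finger_gap: 0.005
grasp_force: 0.0
```

>>> {"api": "apply_moves", "payload": {"motion": [[[0,0,0],[0,0,-0.2],0],[[0,0,0],[0,0,-0.4],0],[[0,0,0],[0,0,-0.6],0],[[0,0,0],[0,0,-0.68],0],[[0,0,0],[0,0,-0.72],0],[[0,0,0],[0,0,-0.75],0],[[0,0,0],[0,0,-0.78],0],[[0,0,0],[0,0,-0.8],0],[[0,0,0],[0,0,-0.82],0],[[0,0,0],[0,0,-0.82],0]]}}

```text
t: 9.2
tcp_pos: [0.527, 0.0946, 0.0955]
orientation: [[-0.003, 1.0, 0.001], [1.0, 0.003, 0.0], [0.0, 0.001, -1.0]]
wrist_force: [-1.3, -0.9, 4.2]
finger_gap: 0.006
grasp_force: 2.3
```

```bash
python3 - <<'E'
from h import *
c=shot('scene','s1.png'); cv2.imwrite('pics/s1c.png',c['image'][150:250,150:330,::-1]); s=r.read_state(); print(s['t'],s['tcp_pos'],s['wrist_force'])
t=shot('top');cv2.imwrite('pics/s1t.png',np.hstack([cv2.resize(c['image'][150:250,170:290,::-1],None,fx=3,fy=3),cv2.resize(t['image'][170:270,120:240,::-1],None,fx=3,fy=3)]))
E
```

```text
9.25 [0.52699537 0.09461374 0.09548668] [-3.18570631 -1.01881687  4.42038084]
```

View pics/s1t.png

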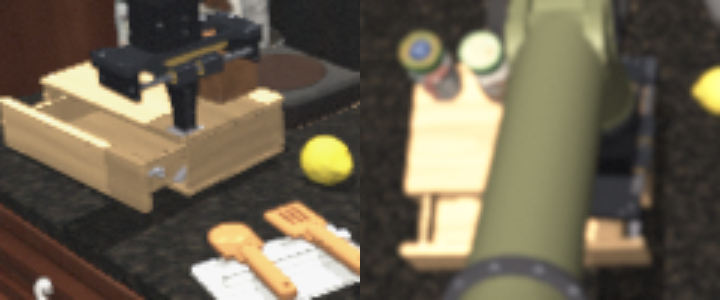

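Drawer springs out (left half: drawer open toward the robot). Next: over the tray for a close look.

>>> {"api": "apply_moves", "payload": {"motion": [[[0,0,0],[0,0,0.1],0],[[0,0,0],[0,0,0.2],0],[[0,0,0],[0,0,0.3],0],[[0,0,0],[0,-0.1,0.4],0],[[0,0,0],[0,-0.2,0.5],0],[[0,0,0],[0,-0.3,0.6],0],[[0,0,0],[0,-0.4,0.7],0],[[0,0,0],[0,-0.5,0.8],0],[[0,0,0],[0,-0.6,0.9],0],[[0,0,0],[0,-0.7,1],0]]}}

```text
t: 10.3
tcp_pos: [0.5266, 0.0378, 0.1757]
orientation: [[-0.003, 1.0, 0.0], [1.0, 0.003, -0.0], [-0.0, 0.0, -1.0]]
wrist_force: [0.2, -0.3, 0.1]
finger_gap: 0.003
grasp_force: 0.0
```

>>> {"api": "apply_moves", "payload": {"motion": [[[0,0,0],[-0.02,-0.1,0.05],0.57],[[0,0,-0.01],[-0.04,-0.2,0.1],0.57],[[0,0,-0.01],[-0.06,-0.3,0.15],0.57],[[0,0,-0.015],[-0.08,-0.4,0.2],0.57],[[0,0,-0.02],[-0.1,-0.5,0.25],0.57],[[0,0,-0.02],[-0.13,-0.6,0.3],0.57],[[0,0,-0.025],[-0.15,-0.7,0.35],0.57],[[0,0,-0.03],[-0.17,-0.8,0.4],0.57],[[0,0,-0.035],[-0.19,-0.9,0.45],0.57],[[0,0,-0.035],[-0.22,-1,0.5],0.57]]}}

```text
t: 11.3
tcp_pos: [0.509, -0.0421, 0.2153]
orientation: [[0.07, 0.998, 0.0], [0.998, -0.07, -0.0], [-0.0, 0.0, -1.0]]
wrist_force: [0.1, -0.8, -0.2]
finger_gap: 0.57
grasp_force: 0.0
```

>>> {"api": "apply_moves", "payload": {"motion": [[[0,0,0],[-0.02,-0.1,0],0.57],[[0,0,-0.01],[-0.04,-0.2,0],0.57],[[0,0,-0.01],[-0.06,-0.3,0],0.57],[[0,0,-0.015],[-0.08,-0.4,0],0.57],[[0,0,-0.02],[-0.1,-0.5,0],0.57],[[0,0,-0.02],[-0.13,-0.6,0],0.57],[[0,0,-0.025],[-0.15,-0.7,0],0.57],[[0,0,-0.03],[-0.17,-0.8,0],0.57],[[0,0,-0.035],[-0.19,-0.9,0],0.57],[[0,0,-0.035],[-0.22,-1,0],0.57]]}}

```text
t: 12.3
tcp_pos: [0.4914, -0.1221, 0.215]
orientation: [[0.143, 0.99, 0.0], [0.99, -0.143, -0.0], [-0.0, 0.0, -1.0]]
wrist_force: [-0.3, -0.1, -0.0]
finger_gap: 0.571
grasp_force: 0.0
```

>>> {"api": "apply_moves", "payload": {"motion": [[[0,0,0],[-0.02,-0.1,0],0.57],[[0,0,-0.01],[-0.04,-0.2,0],0.57],[[0,0,-0.01],[-0.06,-0.3,0],0.57],[[0,0,-0.015],[-0.08,-0.4,0],0.57],[[0,0,-0.02],[-0.1,-0.5,0],0.57],[[0,0,-0.02],[-0.13,-0.6,0],0.57],[[0,0,-0.025],[-0.15,-0.7,0],0.57],[[0,0,-0.03],[-0.17,-0.8,0],0.57],[[0,0,-0.035],[-0.19,-0.9,0],0.57],[[0,0,-0.035],[-0.22,-1,0],0.57]]}}

```text
t: 13.3
tcp_pos: [0.4738, -0.2021, 0.215]
orientation: [[0.215, 0.977, 0.0], [0.977, -0.215, -0.0], [-0.0, 0.0, -1.0]]
wrist_force: [0.1, 0.1, -0.0]
finger_gap: 0.572
grasp_force: 0.0
```

```bash
python3 - <<'E'
from h import *
import pickle
c=shot('wrist','w2.png'); s=r.read_state(); print(s['t'],s['tcp_pos'],s['orientation'].round(3).tolist())
pickle.dump(c,open('w2.pkl','wb'))
for o in wood(c,(0,0,560,230),.041,minA=800): print(o)
t=shot('top'); pickle.dump(t,open('t2.pkl','wb'))
E
```

```text
13.35 [ 0.47309108 -0.20380906  0.21507672] [[0.217, 0.976, -0.0], [0.976, -0.217, -0.001], [-0.001, 0.0, -1.0]]
{'c': (444.7, -127.2), 'len': 158.3, 'wid': 45.5, 'dir': 79.2, 'ends': (45, 23), 'px': array([231., 121.])}
{'c': (519.9, -143.0), 'len': 158.5, 'wid': 46.2, 'dir': 82.3, 'ends': (46, 21), 'px': array([313., 115.])}
```

View pics/w2.png

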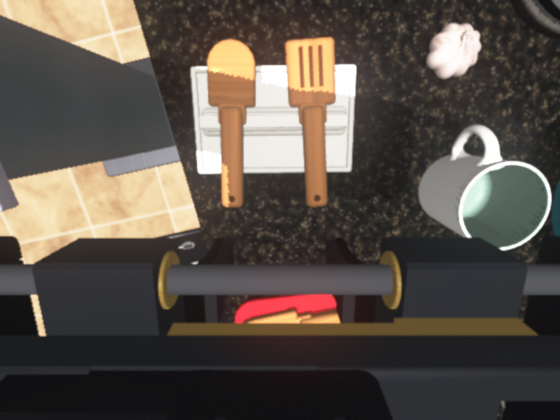

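Wrist view: dry_a at (231,121) and dry_b at (313,115) across the ridge, mug (485,200) clear; sizes check out (158 × 46).

>>> {"api": "apply_moves", "payload": {"motion": [[[0,0,0.014],[-0.04,0.09,-0.05],0.57],[[0,0,0.014],[-0.08,0.18,-0.1],0.57],[[0,0,0.014],[-0.12,0.27,-0.15],0.57],[[0,0,0.014],[-0.16,0.36,-0.2],0.57],[[0,0,0.014],[-0.2,0.45,-0.25],0.57],[[0,0,0.014],[-0.24,0.54,-0.3],0.57],[[0,0,0.014],[-0.28,0.63,-0.35],0.57],[[0,0,0.014],[-0.32,0.72,-0.4],0.57],[[0,0,0.014],[-0.36,0.81,-0.45],0.57],[[0,0,0.014],[-0.375,0.9,-0.55],0.57]]}}

```text
t: 14.4
tcp_pos: [0.4439, -0.1289, 0.171]
orientation: [[0.186, 0.983, 0.001], [0.983, -0.186, 0.0], [0.0, 0.001, -1.0]]
wrist_force: [0.1, 0.6, 1.1]
finger_gap: 0.57
grasp_force: 0.0
```

>>> {"api": "apply_moves", "payload": {"motion": [[[0,0,0],[0,0,-0.1],0.57],[[0,0,0],[0,0,-0.2],0.57],[[0,0,0],[0,0,-0.3],0.57],[[0,0,0],[0,0,-0.4],0.57],[[0,0,0],[0,0,-0.5],0.57],[[0,0,0],[0,0,-0.6],0.57],[[0,0,0],[0,0,-0.7],0.57],[[0,0,0],[0,0,-0.8],0.57],[[0,0,0],[0,0,-0.9],0.57],[[0,0,0],[0,0,-1],0.57]]}}

```text
t: 15.4
tcp_pos: [0.4439, -0.1294, 0.0903]
orientation: [[0.186, 0.983, 0.0], [0.983, -0.186, -0.0], [-0.0, 0.0, -1.0]]
wrist_force: [-0.4, -0.2, 0.1]
finger_gap: 0.569
grasp_force: 0.0
```

>>> {"api": "apply_moves", "payload": {"motion": [[[0,0,0],[0,0,-0.15],0.57],[[0,0,0],[0,0,-0.3],0.57],[[0,0,0],[0,0,-0.45],0.57],[[0,0,0],[0,0,-0.55],0.57],[[0,0,0],[0,0,-0.55],0.2],[[0,0,0],[0,0,-0.55],0],[[0,0,0],[0,0,-0.55],0],[[0,0,0],[0,0,-0.55],0],[[0,0,0],[0,0,-0.55],0],[[0,0,0],[0,0,-0.55],0]], "squeeze": 25}}

```text
t: 16.4
tcp_pos: [0.4441, -0.1295, 0.0474]
orientation: [[0.186, 0.983, 0.001], [0.983, -0.186, 0.0], [0.0, 0.001, -1.0]]
wrist_force: [-0.3, -0.4, 2.2]
finger_gap: 0.252
grasp_force: 24.9
```

```bash
python3 - <<'E'
from h import *
import pickle
t=pickle.load(open('t2.pkl','rb'))
cv2.imwrite('pics/t2c.png',cv2.resize(t['image'][175:290,120:290,::-1],None,fx=4,fy=4))
E
```

```text
(no output)
```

View pics/t2c.png

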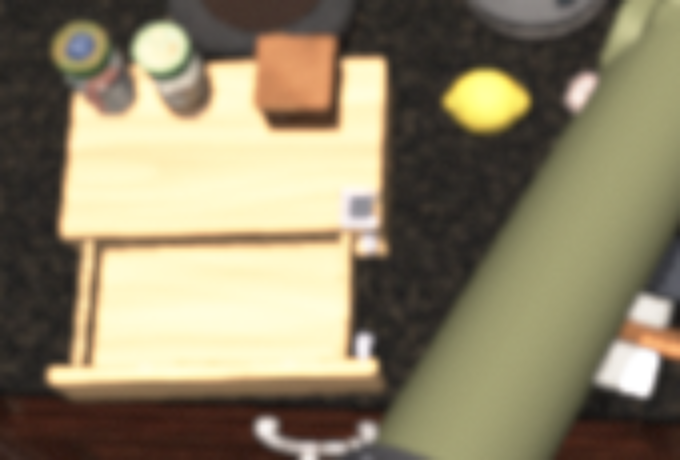

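Drawer fully out; floor spans crop (98–348, 245–365). dry_a is gripped (22 mm). Lift and compute the drawer's placing points.

>>> {"api": "apply_moves", "payload": {"motion": [[[0,0,0],[0,0,0.1],0],[[0,0,0],[0,0,0.2],0],[[0,0,0],[0,0,0.3],0],[[0,0,0],[0,0,0.4],0],[[0,0,0],[0,0,0.5],0],[[0,0,0],[0.05,0.1,0.6],0],[[0,0,0],[0.1,0.2,0.7],0],[[0,0,0],[0.15,0.3,0.8],0],[[0,0,0],[0.2,0.4,0.9],0],[[0,0,0],[0.25,0.5,1],0]]}}

```text
t: 17.4
tcp_pos: [0.4643, -0.0884, 0.1276]
orientation: [[0.185, 0.983, 0.0], [0.983, -0.185, -0.0], [-0.0, 0.0, -1.0]]
wrist_force: [-0.3, -1.0, -0.5]
finger_gap: 0.25
grasp_force: 24.9
```

```bash
python3 - <<'E'
from h import *
import pickle
t=pickle.load(open('t2.pkl','rb'))
f=lambda x,y:(x/4+120,y/4+175)
for n,p,z in(('frontR',(382,378),.073),('frontL',(46,385),.073),('inFR',(352,364),.073),('inFL',(90,368),.073),('wallR',(350,300),.053),('wallL',(97,300),.053),('boxR',(386,240),.081),('boxL',(60,237),.081),('boxBR',(386,58),.081)):
    print(n,ray(t,*f(*p),z).round(4))
print(r.read_state()['tcp_pos'],r.read_state()['finger_gap'])
E
```

```text
frontR [0.3743 0.06   0.073 ]
frontL [0.356 0.347 0.073]
inFR [0.3855 0.087  0.073 ]
inFL [0.3725 0.3117 0.073 ]
wallR [0.4492 0.0987 0.053 ]
wallL [0.4398 0.3226 0.053 ]
boxR [0.4966 0.0676 0.081 ]
boxL [0.4875 0.355  0.081 ]
boxBR [0.6735 0.0851 0.081 ]
[ 0.46427321 -0.08841941  0.12764105] 0.2502540448586744
```

>>> {"api": "apply_moves", "payload": {"motion": [[[0,0,0],[-0.02,0.1,0],0],[[0,0,0],[-0.03,0.2,0],0],[[0,0,0.01],[-0.05,0.3,0],0],[[0,0,0.01],[-0.06,0.4,0],0],[[0,0,0.015],[-0.08,0.5,0],0],[[0,0,0.02],[-0.1,0.6,0],0],[[0,0,0.02],[-0.11,0.7,0],0],[[0,0,0.025],[-0.13,0.8,0],0],[[0,0,0.03],[-0.14,0.9,0],0],[[0,0,0.03],[-0.16,1,0],0]]}}

```text
t: 18.4
tcp_pos: [0.451, -0.0088, 0.127]
orientation: [[0.124, 0.992, 0.0], [0.992, -0.124, -0.0], [-0.0, 0.0, -1.0]]
wrist_force: [0.8, 0.8, 0.2]
finger_gap: 0.25
grasp_force: 24.9
```

>>> {"api": "apply_moves", "payload": {"motion": [[[0,0,0],[-0.02,0.1,0],0],[[0,0,0],[-0.03,0.2,0],0],[[0,0,0.01],[-0.05,0.3,0],0],[[0,0,0.01],[-0.06,0.4,0],0],[[0,0,0.015],[-0.08,0.5,0],0],[[0,0,0.02],[-0.1,0.6,0],0],[[0,0,0.02],[-0.11,0.7,0],0],[[0,0,0.025],[-0.13,0.8,0],0],[[0,0,0.03],[-0.14,0.9,0],0],[[0,0,0.03],[-0.16,1,0],0]]}}

```text
t: 19.4
tcp_pos: [0.4382, 0.0712, 0.127]
orientation: [[0.061, 0.998, 0.0], [0.998, -0.061, -0.0], [-0.0, 0.0, -1.0]]
wrist_force: [-1.0, 0.2, -0.4]
finger_gap: 0.25
grasp_force: 24.9
```

>>> {"api": "apply_moves", "payload": {"motion": [[[0,0,0],[-0.02,0.1,0],0],[[0,0,0],[-0.03,0.2,0],0],[[0,0,0.01],[-0.05,0.3,0],0],[[0,0,0.01],[-0.06,0.4,0],0],[[0,0,0.015],[-0.08,0.5,0],0],[[0,0,0.02],[-0.1,0.6,0],0],[[0,0,0.02],[-0.11,0.7,0],0],[[0,0,0.025],[-0.13,0.8,0],0],[[0,0,0.03],[-0.14,0.9,0],0],[[0,0,0.03],[-0.16,1,0],0]]}}

```text
t: 20.4
tcp_pos: [0.4254, 0.1512, 0.127]
orientation: [[-0.002, 1.0, 0.0], [1.0, 0.002, -0.0], [-0.0, 0.0, -1.0]]
wrist_force: [-0.3, -0.5, -0.5]
finger_gap: 0.248
grasp_force: 24.9
```

>>> {"api": "apply_moves", "payload": {"motion": [[[0,0,0],[-0.02,0.1,0],0],[[0,0,0],[-0.03,0.2,0],0],[[0,0,0.01],[-0.05,0.3,0],0],[[0,0,0.01],[-0.06,0.4,0],0],[[0,0,0.015],[-0.08,0.5,0],0],[[0,0,0.02],[-0.1,0.6,0],0],[[0,0,0.02],[-0.11,0.7,0],0],[[0,0,0.025],[-0.13,0.8,0],0],[[0,0,0.03],[-0.14,0.9,0],0],[[0,0,0.03],[-0.16,1,-0.05],0]]}}

```text
t: 21.4
tcp_pos: [0.413, 0.2315, 0.1233]
orientation: [[-0.065, 0.998, 0.001], [0.998, 0.065, 0.001], [0.001, 0.001, -1.0]]
wrist_force: [0.8, -0.1, -0.7]
finger_gap: 0.252
grasp_force: 2.5
```

```bash
python3 - <<'E'
from h import *
c=shot('wrist','w3.png'); s=r.read_state(); print(s['t'],s['tcp_pos'],s['orientation'].round(3).tolist(),s['finger_gap'])
import pickle;pickle.dump(c,open('w3.pkl','wb'))
E
```

```text
21.45 [0.41197638 0.23263789 0.12236184] [[-0.066, 0.998, -0.0], [0.998, 0.066, 0.001], [0.001, -0.0, -1.0]] 0.24629011703952813
```

View pics/w3.png

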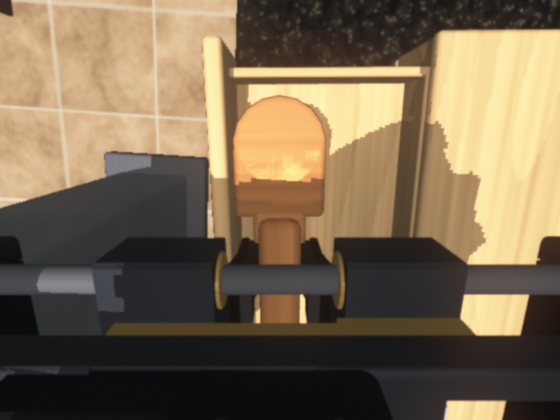

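```bash
python3 - <<'E'
from h import *
import pickle;c=pickle.load(open('w3.pkl','rb'))
for n,p,z in (('inF',(229,72),.073),('inF2',(239,235),.073),('outF',(204,40),.073),('endwall',(320,76),.053),('box',(437,35),.081),('box2',(418,235),.081),('back',(400,150),.017),('blade tip',(280,96),.112),('bl',(234,150),.112),('br',(325,150),.112),('hl',(260,225),.118),('hr',(302,225),.118)): print(n,ray(c,*p,z).round(4))
s=r.read_state();print(s['grasp_force'],s['finger_gap'])
E
```

```text
inF [0.377  0.3285 0.073 ]
inF2 [0.386  0.2301 0.073 ]
outF [0.3626 0.3443 0.073 ]
endwall [0.4316 0.3327 0.053 ]
box [0.4892 0.3531 0.081 ]
box2 [0.4988 0.2401 0.081 ]
back [0.5032 0.2883 0.017 ]
blade tip [0.4072 0.3142 0.112 ]
bl [0.3864 0.2877 0.112 ]
br [0.4308 0.2906 0.112 ]
hl [0.4012 0.2521 0.118 ]
hr [0.4222 0.2534 0.118 ]
24.99612808227539 0.24629011703952813
```

>>> {"api": "apply_moves", "payload": {"motion": [[[0,0,0],[0.075,0,-0.1],0],[[0,0,0],[0.075,0,-0.2],0],[[0,0,0],[0.075,0,-0.3],0],[[0,0,0],[0.075,0,-0.4],0],[[0,0,0],[0.075,0,-0.5],0],[[0,0,0],[0.075,0,-0.6],0],[[0,0,0],[0.075,0,-0.7],0],[[0,0,0],[0.075,0,-0.8],0],[[0,0,0],[0.075,0,-0.9],0],[[0,0,0],[0.075,0,-1],0]]}}

```text
t: 22.45
tcp_pos: [0.4187, 0.2306, 0.0423]
orientation: [[-0.064, 0.998, 0.0], [0.998, 0.064, -0.0], [-0.0, 0.0, -1.0]]
wrist_force: [-0.5, 0.0, -0.5]
finger_gap: 0.251
grasp_force: 25.0
```

>>> {"api": "apply_moves", "payload": {"motion": [[[0,0,0],[0,0,-0.02],0],[[0,0,0],[0,0,-0.04],0],[[0,0,0],[0,0,-0.04],0],[[0,0,0],[0,0,-0.04],0.31],[[0,0,0],[0,0,-0.04],0.31],[[0,0,0],[0,0,-0.04],0.31],[[0,0,0],[0,0,-0.04],0.31],[[0,0,0],[0,0,0.1],0.31],[[0,0,0],[0,0,0.25],0.31],[[0,0,0],[0,0,0.4],0.31]]}}

```text
t: 23.45
tcp_pos: [0.419, 0.2308, 0.0765]
orientation: [[-0.064, 0.998, 0.001], [0.998, 0.064, 0.001], [0.001, 0.001, -1.0]]
wrist_force: [1.3, 0.1, -0.3]
finger_gap: 0.311
grasp_force: 0.0
```

>>> {"api": "apply_moves", "payload": {"motion": [[[0,0,0],[0,0,0.1],0.31],[[0,0,0],[0,0,0.2],0.31],[[0,0,0],[0,0,0.3],0.31],[[0,0,0],[0,0,0.4],0.31],[[0,0,0],[0,0,0.5],0.31],[[0,0,0],[0,0,0.6],0.31],[[0,0,0],[0,0,0.7],0.31],[[0,0,0],[0,0,0.8],0.31],[[0,0,0],[0,0,0.9],0.31],[[0,0,0],[0,0,1],0.31]]}}

```text
t: 24.45
tcp_pos: [0.4186, 0.2305, 0.1556]
orientation: [[-0.064, 0.998, 0.0], [0.998, 0.064, -0.0], [-0.0, 0.0, -1.0]]
wrist_force: [0.8, 0.7, -0.5]
finger_gap: 0.309
grasp_force: 0.0
```

```bash
python3 - <<'E'
from h import *
c=shot('wrist','w4.png'); s=r.read_state(); print(s['t'],s['tcp_pos'],s['finger_gap'])
for o in wood(c,(235,60,420,230),.028,lo=(3,160,60),minA=800): print(o)
E
```

```text
24.5 [0.41941248 0.23099072 0.15697032] 0.31013522829942924
```

>>> {"api": "apply_moves", "payload": {"motion": [[[0,0,0],[0.03,-0.09,0],0.5],[[0,0,0],[0.05,-0.19,0],0.5],[[0,0,-0.01],[0.08,-0.28,0],0.5],[[0,0,-0.01],[0.1,-0.38,0],0.5],[[0,0,-0.01],[0.13,-0.47,0],0.5],[[0,0,-0.01],[0.15,-0.56,0],0.5],[[0,0,-0.015],[0.18,-0.66,0],0.5],[[0,0,-0.015],[0.2,-0.75,0],0.5],[[0,0,-0.019],[0.23,-0.85,0],0.5],[[0,0,-0.019],[0.25,-0.94,0],0.5]]}}

```text
t: 25.5
tcp_pos: [0.4389, 0.1546, 0.155]
orientation: [[-0.024, 1.0, 0.0], [1.0, 0.024, -0.0], [-0.0, 0.0, -1.0]]
wrist_force: [-0.4, -0.1, 0.4]
finger_gap: 0.498
grasp_force: 0.0
```

>>> {"api": "apply_moves", "payload": {"motion": [[[0,0,0],[0.03,-0.09,0],0.5],[[0,0,0],[0.05,-0.19,0],0.5],[[0,0,-0.01],[0.08,-0.28,0],0.5],[[0,0,-0.01],[0.1,-0.38,0],0.5],[[0,0,-0.01],[0.13,-0.47,0],0.5],[[0,0,-0.01],[0.15,-0.56,0],0.5],[[0,0,-0.015],[0.18,-0.66,0],0.5],[[0,0,-0.015],[0.2,-0.75,0],0.5],[[0,0,-0.019],[0.23,-0.85,0],0.5],[[0,0,-0.019],[0.25,-0.94,0],0.5]]}}

```text
t: 26.5
tcp_pos: [0.4589, 0.0794, 0.155]
orientation: [[0.016, 1.0, 0.0], [1.0, -0.016, -0.0], [-0.0, 0.0, -1.0]]
wrist_force: [-0.1, -0.6, 0.4]
finger_gap: 0.503
grasp_force: 0.0
```

>>> {"api": "apply_moves", "payload": {"motion": [[[0,0,0],[0.03,-0.09,0],0.5],[[0,0,0],[0.05,-0.19,0],0.5],[[0,0,-0.01],[0.08,-0.28,0],0.5],[[0,0,-0.01],[0.1,-0.38,0],0.5],[[0,0,-0.01],[0.13,-0.47,0],0.5],[[0,0,-0.01],[0.15,-0.56,0],0.5],[[0,0,-0.015],[0.18,-0.66,0],0.5],[[0,0,-0.015],[0.2,-0.75,0],0.5],[[0,0,-0.019],[0.23,-0.85,0],0.5],[[0,0,-0.019],[0.25,-0.94,0],0.5]]}}

```text
t: 27.5
tcp_pos: [0.4789, 0.0042, 0.155]
orientation: [[0.056, 0.998, 0.0], [0.998, -0.056, -0.0], [-0.0, 0.0, -1.0]]
wrist_force: [0.2, -0.5, -0.4]
finger_gap: 0.496
grasp_force: 0.0
```

>>> {"api": "apply_moves", "payload": {"motion": [[[0,0,0],[0.03,-0.09,0],0.5],[[0,0,0],[0.05,-0.19,0],0.5],[[0,0,-0.01],[0.08,-0.28,0],0.5],[[0,0,-0.01],[0.1,-0.38,0],0.5],[[0,0,-0.01],[0.13,-0.47,0],0.5],[[0,0,-0.01],[0.15,-0.56,0],0.5],[[0,0,-0.015],[0.18,-0.66,-0.05],0.5],[[0,0,-0.015],[0.2,-0.75,-0.1],0.5],[[0,0,-0.019],[0.23,-0.85,-0.15],0.5],[[0,0,-0.019],[0.25,-0.94,-0.2],0.5]]}}

```text
t: 28.5
tcp_pos: [0.4987, -0.071, 0.1385]
orientation: [[0.095, 0.995, -0.0], [0.995, -0.095, -0.0], [-0.0, -0.0, -1.0]]
wrist_force: [-0.3, 0.4, 0.2]
finger_gap: 0.503
grasp_force: 0.0
```

>>> {"api": "apply_moves", "payload": {"motion": [[[0,0,0],[0.03,-0.09,0],0.5],[[0,0,0],[0.05,-0.19,0],0.5],[[0,0,-0.01],[0.08,-0.28,0],0.5],[[0,0,-0.01],[0.1,-0.38,0],0.5],[[0,0,-0.01],[0.13,-0.47,0],0.5],[[0,0,-0.01],[0.15,-0.56,0],0.5],[[0,0,-0.015],[0.18,-0.66,-0.05],0.5],[[0,0,-0.015],[0.2,-0.75,-0.1],0.5],[[0,0,-0.019],[0.23,-0.85,-0.15],0.5],[[0,0,-0.019],[0.25,-0.94,-0.2],0.5]]}}

```text
t: 29.5
tcp_pos: [0.5187, -0.1461, 0.1224]
orientation: [[0.135, 0.991, -0.0], [0.991, -0.135, -0.0], [-0.0, -0.0, -1.0]]
wrist_force: [0.2, 0.6, -1.0]
finger_gap: 0.501
grasp_force: 0.0
```

```bash
python3 - <<'E'
from h import *
c=shot('scene'); s=r.read_state(); print(s['t'],s['tcp_pos'],s['orientation'].round(3).tolist())
w=cv2.imread('pics/w4.png')
cv2.imwrite('pics/m5.png',np.hstack([w[:,100:500],cv2.resize(c['image'][150:310,200:352,::-1],(400,420))]))
E
```

```text
29.55 [ 0.51834143 -0.14747943  0.12193128] [[0.136, 0.991, -0.001], [0.991, -0.136, -0.001], [-0.002, -0.001, -1.0]]
```

View pics/m5.png

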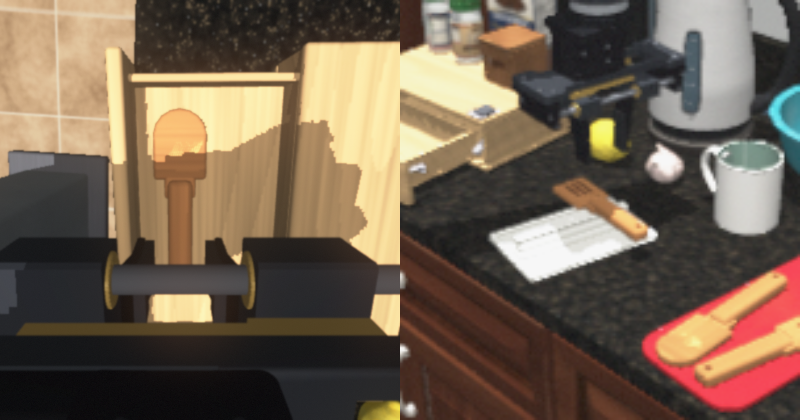

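Left: dry_a (pixel 180,150) lies flat in the drawer's front half; right: dry_b (595,205) still level on the ridge.

>>> {"api": "apply_moves", "payload": {"motion": [[[0,0,0],[0.01,0,-0.12],0.5],[[0,0,0],[0.01,0,-0.24],0.5],[[0,0,0],[0.01,0,-0.36],0.5],[[0,0,0],[0.01,0,-0.48],0.5],[[0,0,0],[0.01,0,-0.6],0.5],[[0,0,0],[0.01,0,-0.72],0.5],[[0,0,0],[0.01,0,-0.84],0.5],[[0,0,0],[0.01,0,-0.94],0.5],[[0,0,0],[0.01,0,-0.94],0.2],[[0,0,0],[0.01,0,-0.94],0]]}}

```text
t: 30.55
tcp_pos: [0.5195, -0.1456, 0.0477]
orientation: [[0.135, 0.991, -0.0], [0.991, -0.135, -0.0], [-0.0, -0.0, -1.0]]
wrist_force: [1.1, 0.9, 0.7]
finger_gap: 0.393
grasp_force: 0.0
```

>>> {"api": "apply_moves", "payload": {"motion": [[[0,0,0],[0,0,0],0],[[0,0,0],[0,0,0],0],[[0,0,0],[0,0,0],0],[[0,0,0],[0,0,0],0],[[0,0,0],[0,0,0.12],0],[[0,0,0],[0,0,0.25],0],[[0,0,0],[0,0,0.4],0],[[0,0,0],[0,0,0.6],0],[[0,0,0],[0,0,0.8],0],[[0,0,0],[0,0,1],0]]}}

```text
t: 31.55
tcp_pos: [0.5196, -0.1456, 0.1295]
orientation: [[0.134, 0.991, 0.001], [0.991, -0.134, 0.0], [0.0, 0.001, -1.0]]
wrist_force: [-0.6, 0.5, -1.0]
finger_gap: 0.251
grasp_force: 25.0
```

>>> {"api": "apply_moves", "payload": {"motion": [[[0,0,0],[-0.01,0.09,0],0],[[0,0,0],[-0.03,0.17,0],0],[[0,0,0.01],[-0.04,0.26,0],0],[[0,0,0.01],[-0.05,0.34,0],0],[[0,0,0.01],[-0.07,0.43,0],0],[[0,0,0.01],[-0.08,0.51,0],0],[[0,0,0.015],[-0.09,0.6,0],0],[[0,0,0.015],[-0.1,0.68,0],0],[[0,0,0.019],[-0.12,0.77,0],0],[[0,0,0.019],[-0.13,0.85,0],0]]}}

```text
t: 32.55
tcp_pos: [0.5089, -0.0768, 0.1278]
orientation: [[0.094, 0.996, -0.0], [0.996, -0.094, 0.0], [0.0, -0.0, -1.0]]
wrist_force: [-0.1, -0.1, -0.5]
finger_gap: 0.247
grasp_force: 25.0
```

>>> {"api": "apply_moves", "payload": {"motion": [[[0,0,0],[-0.01,0.09,0],0],[[0,0,0],[-0.03,0.17,0],0],[[0,0,0.01],[-0.04,0.26,0],0],[[0,0,0.01],[-0.05,0.34,0],0],[[0,0,0.01],[-0.07,0.43,0],0],[[0,0,0.01],[-0.08,0.51,0],0],[[0,0,0.015],[-0.09,0.6,0],0],[[0,0,0.015],[-0.1,0.68,0],0],[[0,0,0.019],[-0.12,0.77,0],0],[[0,0,0.019],[-0.13,0.85,0],0]]}}

```text
t: 33.55
tcp_pos: [0.4985, -0.0088, 0.1278]
orientation: [[0.055, 0.999, 0.0], [0.999, -0.055, -0.0], [-0.0, 0.0, -1.0]]
wrist_force: [-0.1, -0.2, -0.5]
finger_gap: 0.251
grasp_force: 25.0
```

>>> {"api": "apply_moves", "payload": {"motion": [[[0,0,0],[-0.01,0.09,0],0],[[0,0,0],[-0.03,0.17,0],0],[[0,0,0.01],[-0.04,0.26,0],0],[[0,0,0.01],[-0.05,0.34,0],0],[[0,0,0.01],[-0.07,0.43,0],0],[[0,0,0.01],[-0.08,0.51,0],0],[[0,0,0.015],[-0.09,0.6,0],0],[[0,0,0.015],[-0.1,0.68,0],0],[[0,0,0.019],[-0.12,0.77,0],0],[[0,0,0.019],[-0.13,0.85,0],0]]}}

```text
t: 34.55
tcp_pos: [0.488, 0.0592, 0.1277]
orientation: [[0.015, 1.0, -0.0], [1.0, -0.015, 0.0], [0.0, -0.0, -1.0]]
wrist_force: [-0.3, -0.6, -1.3]
finger_gap: 0.252
grasp_force: 25.0
```

>>> {"api": "apply_moves", "payload": {"motion": [[[0,0,0],[-0.01,0.09,0],0],[[0,0,0],[-0.03,0.17,0],0],[[0,0,0.01],[-0.04,0.26,0],0],[[0,0,0.01],[-0.05,0.34,0],0],[[0,0,0.01],[-0.07,0.43,0],0],[[0,0,0.01],[-0.08,0.51,0],0],[[0,0,0.015],[-0.09,0.6,0],0],[[0,0,0.015],[-0.1,0.68,0],0],[[0,0,0.019],[-0.12,0.77,0],0],[[0,0,0.019],[-0.13,0.85,0],0]]}}

```text
t: 35.55
tcp_pos: [0.4777, 0.1272, 0.1278]
orientation: [[-0.025, 1.0, -0.0], [1.0, 0.025, -0.0], [-0.0, -0.0, -1.0]]
wrist_force: [0.0, 0.4, -0.8]
finger_gap: 0.25
grasp_force: 25.0
```

>>> {"api": "apply_moves", "payload": {"motion": [[[0,0,0],[-0.01,0.09,0],0],[[0,0,0],[-0.03,0.17,0],0],[[0,0,0.01],[-0.04,0.26,0],0],[[0,0,0.01],[-0.05,0.34,0],0],[[0,0,0.01],[-0.07,0.43,0],0],[[0,0,0.01],[-0.08,0.51,0],0],[[0,0,0.015],[-0.09,0.6,0],0],[[0,0,0.015],[-0.1,0.68,0],0],[[0,0,0.019],[-0.12,0.77,-0.05],0],[[0,0,0.019],[-0.13,0.85,-0.1],0]]}}

```text
t: 36.55
tcp_pos: [0.4672, 0.1953, 0.1195]
orientation: [[-0.065, 0.998, 0.0], [0.998, 0.065, 0.0], [0.0, 0.0, -1.0]]
wrist_force: [0.4, 0.6, -0.5]
finger_gap: 0.247
grasp_force: 25.0
```

```bash
python3 - <<'E'
from h import *
c=shot('wrist','w6.png'); s=r.read_state(); print(s['t'],s['tcp_pos'],s['orientation'].round(3).tolist(),s['finger_gap'],s['grasp_force'])
import pickle;pickle.dump(c,open('w6.pkl','wb'))
E
```

```text
36.6 [0.46655552 0.19626441 0.11868611] [[-0.066, 0.998, -0.001], [0.998, 0.066, -0.0], [0.0, -0.001, -1.0]] 0.24882216083696038 24.97192919254303
```

View pics/w6.png

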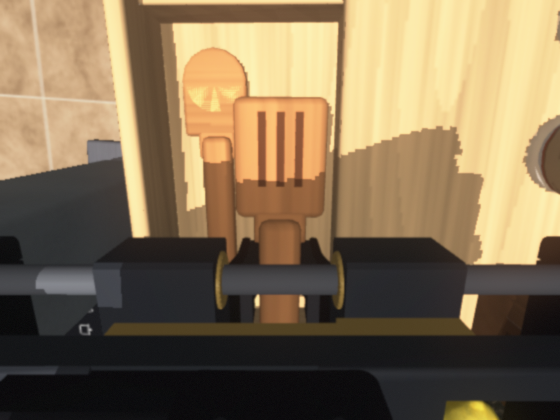

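```bash
python3 - <<'E'
from h import *
import pickle;c=pickle.load(open('w6.pkl','rb'))
for n,p,z in (('dbl',(184,95),.027),('dbr',(247,95),.027),('tip',(215,48),.027),('hl',(204,150),.033),('hr',(233,150),.033),('box',(343,10),.081),('box2',(333,235),.081),('bl',(234,150),.11),('br',(326,150),.11),('tip2',(280,97),.11)): print(n,ray(c,*p,z).round(4))
E
```

```text
dbl [0.3933 0.2809 0.027 ]
dbr [0.4378 0.2838 0.027 ]
tip [0.4148 0.3128 0.027 ]
hl [0.409  0.2439 0.033 ]
hr [0.4298 0.2452 0.033 ]
box [0.4911 0.3242 0.081 ]
box2 [0.4991 0.2018 0.081 ]
bl [0.4409 0.2517 0.11  ]
br [0.4853 0.2546 0.11  ]
tip2 [0.4615 0.2773 0.11  ]
```

>>> {"api": "apply_moves", "payload": {"motion": [[[0,0,0],[0.02,-0.04,-0.1],0],[[0,0,0],[0.02,-0.04,-0.2],0],[[0,0,0],[0.02,-0.04,-0.3],0],[[0,0,0],[0.02,-0.04,-0.4],0],[[0,0,0],[0.02,-0.04,-0.5],0],[[0,0,0],[0.02,-0.04,-0.6],0],[[0,0,0],[0.02,-0.04,-0.7],0],[[0,0,0],[0.02,-0.04,-0.8],0],[[0,0,0],[0.02,-0.04,-0.9],0],[[0,0,0],[0.02,-0.04,-0.98],0]]}}

```text
t: 37.6
tcp_pos: [0.4689, 0.1913, 0.0406]
orientation: [[-0.064, 0.998, -0.0], [0.998, 0.064, -0.0], [-0.0, -0.0, -1.0]]
wrist_force: [0.3, 0.0, -0.6]
finger_gap: 0.249
grasp_force: 25.0
```

>>> {"api": "apply_moves", "payload": {"motion": [[[0,0,0],[0,0,0],0],[[0,0,0],[0,0,0],0.29],[[0,0,0],[0,0,0],0.29],[[0,0,0],[0,0,0],0.29],[[0,0,0],[0,0,0],0.29],[[0,0,0],[0,0,0.1],0.29],[[0,0,0],[0,0,0.25],0.29],[[0,0,0],[0,0,0.4],0.29],[[0,0,0],[0,0,0.6],0.29],[[0,0,0],[0,0,0.8],0.29]]}}

```text
t: 38.6
tcp_pos: [0.4694, 0.1915, 0.1072]
orientation: [[-0.064, 0.998, 0.001], [0.998, 0.064, 0.001], [0.001, 0.001, -1.0]]
wrist_force: [-0.2, 0.4, -0.5]
finger_gap: 0.291
grasp_force: 0.0
```

>>> {"api": "apply_moves", "payload": {"motion": [[[0,0,0],[-0.1,0,0.1],0],[[0,0,0],[-0.2,0,0.2],0],[[0,0,0],[-0.3,0,0.3],0],[[0,0,0],[-0.4,0,0.3],0],[[0,0,0],[-0.5,0,0.3],0],[[0,0,0],[-0.6,0,0.3],0],[[0,0,0],[-0.7,0,0.3],0],[[0,0,0],[-0.8,0,0.3],0],[[0,0,0],[-0.9,0,0.3],0],[[0,0,0],[-1,0,0.3],0]]}}

```text
t: 39.6
tcp_pos: [0.3884, 0.1913, 0.1293]
orientation: [[-0.064, 0.998, 0.0], [0.998, 0.064, -0.0], [-0.0, 0.0, -1.0]]
wrist_force: [-0.5, 0.4, -0.1]
finger_gap: 0.004
grasp_force: 0.0
```

```bash
python3 - <<'E'
from h import *
c=shot('wrist','w7.png'); s=r.read_state(); print(s['t'],s['tcp_pos'],s['joint_pos'].round(1))
t=shot('scene')
cv2.imwrite('pics/m7.png',np.hstack([c['image'][:,100:500,::-1],cv2.resize(t['image'][150:310,160:312,::-1],(400,420))]))
E
```

```text
39.65 [0.38707468 0.19135741 0.12911014] [-50.6  -4.2  20.2 120.8   1.6  63.2 -27.4]
```

View pics/m7.png

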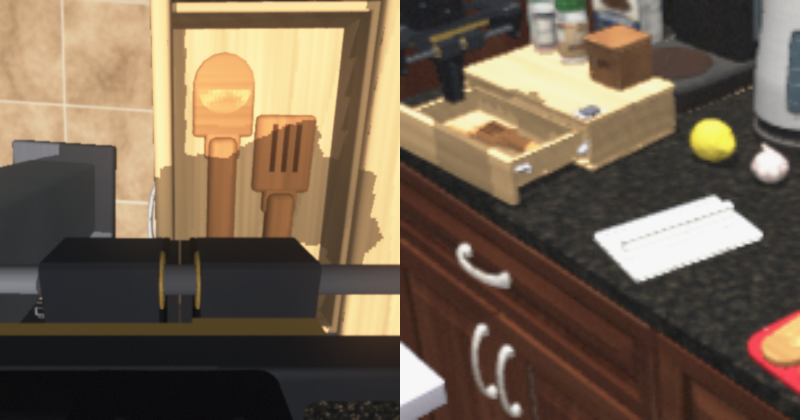

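Both tools lie flat side by side (left, (222,95) and (285,150)). Now go around to the front face and push.

>>> {"api": "apply_moves", "payload": {"motion": [[[0,0,0],[-0.06,0.1,0],0],[[0,0,0],[-0.11,0.2,0],0],[[0,0,0],[-0.17,0.3,0],0],[[0,0,0],[-0.23,0.4,0],0],[[0,0,0],[-0.28,0.5,0],0],[[0,0,0],[-0.34,0.6,0],0],[[0,0,0],[-0.4,0.7,0],0],[[0,0,0],[-0.46,0.8,0],0],[[0,0,0],[-0.52,0.9,0],0],[[0,0,0],[-0.57,0.98,0],0]]}}

```text
t: 40.7
tcp_pos: [0.343, 0.2705, 0.1294]
orientation: [[-0.065, 0.998, 0.0], [0.998, 0.065, 0.0], [0.0, 0.0, -1.0]]
wrist_force: [0.3, -0.1, -0.0]
finger_gap: 0.007
grasp_force: 0.0
```

>>> {"api": "apply_moves", "payload": {"motion": [[[0,0,0],[0,0,-0.09],0],[[0,0,0],[0,0,-0.18],0],[[0,0,0],[0,0,-0.27],0],[[0,0,0],[0,0,-0.36],0],[[0,0,0],[0,0,-0.45],0],[[0,0,0],[0,0,-0.54],0],[[0,0,0],[0,0,-0.63],0],[[0,0,0],[0,0,-0.72],0],[[0,0,0],[0,0,-0.81],0],[[0,0,0],[0,0,-0.9],0]]}}

```text
t: 41.7
tcp_pos: [0.3435, 0.2698, 0.0568]
orientation: [[-0.064, 0.998, 0.0], [0.998, 0.064, -0.0], [-0.0, 0.0, -1.0]]
wrist_force: [0.3, 0.1, 0.6]
finger_gap: 0.009
grasp_force: 0.0
```

>>> {"api": "apply_moves", "payload": {"motion": [[[0,0,0],[0.1,0.01,0],0],[[0,0,0],[0.2,0.01,0],0],[[0,0,0],[0.3,0.02,0],0],[[0,0,0],[0.4,0.03,0],0],[[0,0,0],[0.5,0.03,0],0],[[0,0,0],[0.6,0.04,0],0],[[0,0,0],[0.7,0.05,0],0],[[0,0,0],[0.8,0.05,0],0],[[0,0,0],[0.9,0.06,0],0],[[0,0,0],[1,0.06,0],0]]}}

```text
t: 42.7
tcp_pos: [0.4238, 0.275, 0.0573]
orientation: [[-0.065, 0.998, -0.0], [0.998, 0.065, 0.0], [0.0, -0.0, -1.0]]
wrist_force: [-3.7, 3.0, -1.7]
finger_gap: 0.006
grasp_force: 2.6
```

>>> {"api": "apply_moves", "payload": {"motion": [[[0,0,0],[0.1,0.01,0],0],[[0,0,0],[0.2,0.01,0],0],[[0,0,0],[0.3,0.02,0],0],[[0,0,0],[0.36,0.02,0],0],[[0,0,0],[0.4,0.03,0],0],[[0,0,0],[0.44,0.03,0],0],[[0,0,0],[0.47,0.03,0],0],[[0,0,0],[0.5,0.03,0],0],[[0,0,0],[0.52,0.03,0],0],[[0,0,0],[0.54,0.03,0],0]]}}

```text
t: 43.7
tcp_pos: [0.4655, 0.2779, 0.0574]
orientation: [[-0.065, 0.998, -0.002], [0.998, 0.065, 0.0], [0.001, -0.002, -1.0]]
wrist_force: [-8.3, 1.7, 0.2]
finger_gap: 0.008
grasp_force: 4.1
```

>>> {"api": "apply_moves", "payload": {"motion": [[[0,0,0],[0.01,0,0],0],[[0,0,0],[0.02,0,0],0],[[0,0,0],[0.03,0,0],0],[[0,0,0],[0.04,0,0],0],[[0,0,0],[0.05,0,0],0],[[0,0,0],[0.06,0,0],0],[[0,0,0],[0.06,0,0],0],[[0,0,0],[0.07,0,0],0],[[0,0,0],[0.07,0,0],0],[[0,0,0],[0.07,0,0],0]]}}

```text
t: 44.7
tcp_pos: [0.4725, 0.2779, 0.0577]
orientation: [[-0.065, 0.998, 0.001], [0.998, 0.065, 0.001], [0.001, 0.001, -1.0]]
wrist_force: [-4.4, 3.0, -1.1]
finger_gap: 0.003
grasp_force: 2.0
```

>>> {"api": "apply_moves", "payload": {"motion": [[[0,0,0],[0.01,0,0],0],[[0,0,0],[0.02,0,0],0],[[0,0,0],[0.03,0,0],0],[[0,0,0],[0.04,0,0],0],[[0,0,0],[0.05,0,0],0],[[0,0,0],[0.06,0,0],0],[[0,0,0],[0.07,0,0],0],[[0,0,0],[0.07,0,0],0],[[0,0,0],[0.07,0,0],0],[[0,0,0],[0.07,0,0],0]]}}

```text
t: 45.7
tcp_pos: [0.4734, 0.278, 0.0575]
orientation: [[-0.066, 0.998, -0.009], [0.998, 0.066, -0.001], [0.0, -0.009, -1.0]]
wrist_force: [-16.9, 0.6, 9.2]
finger_gap: 0.003
grasp_force: 9.2
```

Hard stop reached. Back off and check it stays.

>>> {"api": "apply_moves", "payload": {"motion": [[[0,0,0],[-0.04,0,0],0],[[0,0,0],[-0.08,0,0],0],[[0,0,0],[-0.14,0,0],0],[[0,0,0],[-0.2,0,0],0],[[0,0,0],[-0.3,0,0],0],[[0,0,0],[-0.4,0,0],0],[[0,0,0],[-0.5,0,0],0],[[0,0,0],[-0.6,0,0],0],[[0,0,0],[-0.6,0,0.1],0],[[0,0,0],[-0.6,0,0.2],0]]}}

```text
t: 46.7
tcp_pos: [0.4298, 0.277, 0.0741]
orientation: [[-0.065, 0.998, 0.0], [0.998, 0.065, 0.0], [-0.0, 0.0, -1.0]]
wrist_force: [0.5, -0.3, 0.3]
finger_gap: 0.006
grasp_force: 0.0
```

>>> {"api": "apply_moves", "payload": {"motion": [[[0,0,0],[0,0,0.2],0],[[0,0,0],[0,0,0.4],0],[[0,0,0],[0,0,0.6],0],[[0,0,0],[0,0,0.8],0],[[0,0,0],[0,0,1],0],[[0,0,-0.01],[0,-0.15,1],0],[[0,0,-0.01],[0,-0.3,1],0],[[0,0,-0.02],[0,-0.5,1],0],[[0,0,-0.02],[0,-0.7,1],0],[[0,0,-0.03],[0,-0.9,1],0]]}}

```text
t: 47.7
tcp_pos: [0.4295, 0.2027, 0.1528]
orientation: [[0.001, 1.0, -0.001], [1.0, -0.001, -0.001], [-0.001, -0.001, -1.0]]
wrist_force: [0.2, -0.4, 0.3]
finger_gap: 0.003
grasp_force: 0.0
```

```bash
python3 - <<'E'
from h import *
import pickle
s=r.read_state(); print(s['t'],s['tcp_pos'],s['wrist_force'])
c=shot('scene');t=shot('top');pickle.dump((c,t),open('d8.pkl','wb'))
cv2.imwrite('pics/m8.png',np.hstack([cv2.resize(t['image'][175:290,240:390,::-1],(400,307)),cv2.resize(c['image'][150:307,170:375,::-1],(400,307))]))
b=(325,200,378,290)
for o in wood(t,b,.024): print(o)
E
```

```text
47.7 [0.42951366 0.20273778 0.15275259] [ 0.20749536 -0.38279846  0.29457913]
{'c': (476.7, -441.9), 'len': 194.5, 'wid': 56.7, 'dir': -9.4, 'ends': (57, 30), 'px': array([359., 250.])}
{'c': (476.7, -373.5), 'len': 196.3, 'wid': 53.2, 'dir': 179.8, 'ends': (29, 53), 'px': array([340., 251.])}
```

View pics/m8.png

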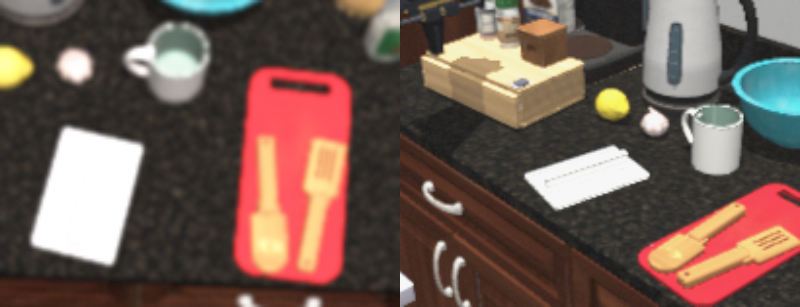

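Box shut, everything standing; paddles unmoved on the board. Now over the board, turning the hand 90°.

>>> {"api": "apply_moves", "payload": {"motion": [[[0,0,0],[0.03,-0.1,0.05],0],[[0,0,0],[0.05,-0.2,0.1],0],[[0,0,0],[0.08,-0.3,0.15],0],[[0,0,0],[0.1,-0.4,0.2],0],[[0,0,0],[0.13,-0.5,0.25],0],[[0,0,0],[0.15,-0.6,0.3],0],[[0,0,0],[0.18,-0.7,0.35],0],[[0,0,0],[0.2,-0.8,0.4],0],[[0,0,0],[0.23,-0.9,0.45],0],[[0,0,0],[0.25,-0.95,0.5],0]]}}

```text
t: 48.8
tcp_pos: [0.4501, 0.1279, 0.1938]
orientation: [[-0.001, 1.0, 0.0], [1.0, 0.001, -0.0], [-0.0, 0.0, -1.0]]
wrist_force: [-0.5, 0.2, -0.8]
finger_gap: 0.005
grasp_force: 0.0
```

>>> {"api": "apply_moves", "payload": {"motion": [[[0,0,-0.01],[0.03,-0.1,0.05],0.57],[[0,0,-0.02],[0.05,-0.2,0.1],0.57],[[0,0,-0.03],[0.08,-0.3,0.15],0.57],[[0,0,-0.04],[0.1,-0.4,0.2],0.57],[[0,0,-0.05],[0.13,-0.5,0.25],0.57],[[0,0,-0.06],[0.15,-0.6,0.3],0.57],[[0,0,-0.07],[0.18,-0.7,0.35],0.57],[[0,0,-0.08],[0.2,-0.8,0.4],0.57],[[0,0,-0.09],[0.23,-0.9,0.45],0.57],[[0,0,-0.107],[0.25,-0.95,0.5],0.57]]}}

```text
t: 49.8
tcp_pos: [0.4701, 0.0519, 0.2338]
orientation: [[0.224, 0.975, 0.0], [0.975, -0.224, -0.0], [-0.0, 0.0, -1.0]]
wrist_force: [-0.5, -0.8, -0.4]
finger_gap: 0.566
grasp_force: 0.0
```

>>> {"api": "apply_moves", "payload": {"motion": [[[0,0,-0.01],[0,-0.1,0],0.57],[[0,0,-0.02],[0,-0.2,0],0.57],[[0,0,-0.03],[0,-0.3,0],0.57],[[0,0,-0.04],[0,-0.4,0],0.57],[[0,0,-0.05],[0,-0.5,0],0.57],[[0,0,-0.06],[0,-0.6,0],0.57],[[0,0,-0.07],[0,-0.7,0],0.57],[[0,0,-0.08],[0,-0.8,0],0.57],[[0,0,-0.09],[0,-0.9,0],0.57],[[0,0,-0.107],[0,-0.95,0],0.57]]}}

```text
t: 50.8
tcp_pos: [0.4699, -0.0241, 0.2334]
orientation: [[0.435, 0.9, 0.0], [0.9, -0.435, -0.0], [-0.0, 0.0, -1.0]]
wrist_force: [0.3, 0.2, 0.5]
finger_gap: 0.568
grasp_force: 0.0
```

>>> {"api": "apply_moves", "payload": {"motion": [[[0,0,-0.01],[0,-0.1,0],0.57],[[0,0,-0.02],[0,-0.2,0],0.57],[[0,0,-0.03],[0,-0.3,0],0.57],[[0,0,-0.04],[0,-0.4,0],0.57],[[0,0,-0.05],[0,-0.5,0],0.57],[[0,0,-0.06],[0,-0.6,0],0.57],[[0,0,-0.07],[0,-0.7,0],0.57],[[0,0,-0.08],[0,-0.8,0],0.57],[[0,0,-0.09],[0,-0.9,0],0.57],[[0,0,-0.107],[0,-0.95,0],0.57]]}}

```text
t: 51.8
tcp_pos: [0.4698, -0.1001, 0.2334]
orientation: [[0.624, 0.781, 0.0], [0.781, -0.624, -0.0], [-0.0, 0.0, -1.0]]
wrist_force: [-0.6, 0.2, -0.1]
finger_gap: 0.572
grasp_force: 0.0
```

>>> {"api": "apply_moves", "payload": {"motion": [[[0,0,-0.01],[-0.03,-0.1,0],0.57],[[0,0,-0.02],[-0.06,-0.2,0],0.57],[[0,0,-0.03],[-0.09,-0.3,0],0.57],[[0,0,-0.04],[-0.12,-0.4,0],0.57],[[0,0,-0.05],[-0.15,-0.5,0],0.57],[[0,0,-0.06],[-0.18,-0.6,0],0.57],[[0,0,-0.07],[-0.21,-0.7,0],0.57],[[0,0,-0.08],[-0.24,-0.8,0],0.57],[[0,0,-0.09],[-0.27,-0.9,0],0.57],[[0,0,-0.107],[-0.295,-0.95,0],0.57]]}}

```text
t: 52.8
tcp_pos: [0.446, -0.1761, 0.2334]
orientation: [[0.782, 0.623, 0.0], [0.623, -0.782, -0.0], [-0.0, 0.0, -1.0]]
wrist_force: [0.0, -0.0, -0.3]
finger_gap: 0.569
grasp_force: 0.0
```

>>> {"api": "apply_moves", "payload": {"motion": [[[0,0,-0.01],[-0.03,-0.1,0],0.57],[[0,0,-0.02],[-0.06,-0.2,0],0.57],[[0,0,-0.03],[-0.09,-0.3,0],0.57],[[0,0,-0.04],[-0.12,-0.4,0],0.57],[[0,0,-0.05],[-0.15,-0.5,0],0.57],[[0,0,-0.06],[-0.18,-0.6,0],0.57],[[0,0,-0.07],[-0.21,-0.7,0],0.57],[[0,0,-0.08],[-0.24,-0.8,0],0.57],[[0,0,-0.09],[-0.27,-0.9,0],0.57],[[0,0,-0.107],[-0.295,-0.95,0],0.57]]}}

```text
t: 53.8
tcp_pos: [0.4223, -0.2521, 0.2334]
orientation: [[0.901, 0.433, -0.0], [0.433, -0.901, -0.0], [-0.0, 0.0, -1.0]]
wrist_force: [0.1, 0.3, -0.9]
finger_gap: 0.569
grasp_force: 0.0
```

>>> {"api": "apply_moves", "payload": {"motion": [[[0,0,-0.01],[-0.03,-0.1,0],0.57],[[0,0,-0.02],[-0.06,-0.2,0],0.57],[[0,0,-0.03],[-0.09,-0.3,0],0.57],[[0,0,-0.04],[-0.12,-0.4,0],0.57],[[0,0,-0.05],[-0.15,-0.5,0],0.57],[[0,0,-0.06],[-0.18,-0.6,0],0.57],[[0,0,-0.07],[-0.21,-0.7,0],0.57],[[0,0,-0.08],[-0.24,-0.8,0],0.57],[[0,0,-0.09],[-0.27,-0.9,0],0.57],[[0,0,-0.107],[-0.295,-0.95,0],0.57]]}}

```text
t: 54.8
tcp_pos: [0.3986, -0.3281, 0.2334]
orientation: [[0.975, 0.222, -0.0], [0.222, -0.975, -0.001], [-0.0, 0.0, -1.0]]
wrist_force: [-1.3, -0.4, 0.1]
finger_gap: 0.574
grasp_force: 0.0
```

>>> {"api": "apply_moves", "payload": {"motion": [[[0,0,-0.01],[-0.03,-0.1,0],0.57],[[0,0,-0.02],[-0.06,-0.2,0],0.57],[[0,0,-0.03],[-0.09,-0.3,0],0.57],[[0,0,-0.04],[-0.12,-0.4,0],0.57],[[0,0,-0.05],[-0.15,-0.5,0],0.57],[[0,0,-0.06],[-0.18,-0.6,0],0.57],[[0,0,-0.07],[-0.21,-0.7,0],0.57],[[0,0,-0.08],[-0.24,-0.8,0],0.57],[[0,0,-0.09],[-0.27,-0.9,0],0.57],[[0,0,-0.107],[-0.295,-0.95,0],0.57]]}}

```text
t: 55.8
tcp_pos: [0.375, -0.404, 0.2334]
orientation: [[1.0, 0.0, -0.0], [0.0, -1.0, -0.001], [-0.0, 0.001, -1.0]]
wrist_force: [-0.5, -0.0, 0.4]
finger_gap: 0.566
grasp_force: 0.0
```

```bash
cat >> h.py <<'E'
def tq(n=12):
    a=[]
    for _ in range(n):
        vision.camera('wrist'); s=r.read_state(); a.append(np.r_[s['wrist_force'],s['wrist_torque']*1000])
    a=np.array(a); return a.mean(0).round(2),(a.std(0)/n**.5).round(2)
E
python3 - <<'E'
from h import *
import pickle
c=shot('wrist','w9.png'); s=r.read_state(); print(s['t'],s['tcp_pos'],s['orientation'].round(3).tolist(),s['joint_pos'].round(1))
pickle.dump(c,open('w9.pkl','wb'))
for o in wood(c,(0,0,560,232),.022,lo=(10,90,60),hi=(28,255,255),minA=800): print(o)
# ridge/tray from w2
w=pickle.load(open('w2.pkl','rb')); h=cv2.cvtColor(w['image'],cv2.COLOR_RGB2HSV)
print(tq(10))
E
```

```text
55.85 [ 0.37451945 -0.40444517  0.23339248] [[1.0, -0.002, -0.001], [-0.002, -1.0, -0.001], [-0.001, 0.001, -1.0]] [ -8.6   9.4  59.1  99.3  -8.2  75.9 -38. ]
{'c': (349.0, -173.4), 'len': 59.8, 'wid': 52.6, 'dir': -89.9, 'ends': (53, 51), 'px': array([ 82., 208.])}
{'c': (476.0, -438.9), 'len': 186.0, 'wid': 46.2, 'dir': -11.8, 'ends': (46, 23), 'px': array([315.,  83.])}
{'c': (472.0, -373.5), 'len': 182.1, 'wid': 46.1, 'dir': -178.7, 'ends': (23, 46), 'px': array([250.,  89.])}
(array([ 2.0000e-01,  1.6000e-01,  5.0000e-02, -5.1030e+01,  1.4129e+02,
       -1.0390e+01]), array([ 0.1 ,  0.17,  0.1 ,  6.58, 13.14,  9.74]))
```

View pics/w9.png

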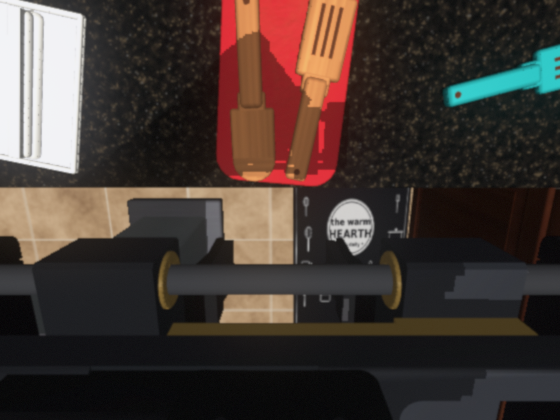

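Wrist view: paddle_a at (250,89), blade toward the robot; paddle_b at (315,83), grooved; ridge at left. Hover over paddle_a's handle and take a torque baseline.

>>> {"api": "apply_moves", "payload": {"motion": [[[0,0,0.011],[0.08,0.02,-0.08],0.45],[[0,0,0.011],[0.15,0.04,-0.17],0.45],[[0,0,0.011],[0.23,0.06,-0.25],0.45],[[0,0,0.011],[0.3,0.08,-0.33],0.45],[[0,0,0.011],[0.38,0.1,-0.42],0.45],[[0,0,0.011],[0.46,0.11,-0.5],0.45],[[0,0,0.011],[0.53,0.13,-0.58],0.45],[[0,0,0.011],[0.61,0.15,-0.67],0.45],[[0,0,0.011],[0.68,0.17,-0.75],0.45],[[0,0,0.011],[0.76,0.19,-0.83],0.45]]}}

```text
t: 57.35
tcp_pos: [0.4367, -0.3877, 0.1664]
orientation: [[1.0, 0.026, -0.0], [0.026, -1.0, 0.0], [-0.0, -0.0, -1.0]]
wrist_force: [0.3, 0.4, -1.1]
finger_gap: 0.452
grasp_force: 0.0
```

>>> {"api": "apply_moves", "payload": {"motion": [[[0,0,0],[0.08,0.02,-0.08],0.45],[[0,0,0],[0.15,0.04,-0.17],0.45],[[0,0,0],[0.23,0.06,-0.25],0.45],[[0,0,0],[0.3,0.08,-0.33],0.45],[[0,0,0],[0.38,0.1,-0.42],0.45],[[0,0,0],[0.46,0.11,-0.5],0.45],[[0,0,0],[0.53,0.13,-0.58],0.45],[[0,0,0],[0.61,0.15,-0.67],0.45],[[0,0,0],[0.68,0.17,-0.75],0.45],[[0,0,0],[0.76,0.19,-0.83],0.45]]}}

```text
t: 58.35
tcp_pos: [0.4975, -0.3725, 0.1]
orientation: [[1.0, 0.027, -0.0], [0.027, -1.0, -0.0], [-0.0, 0.0, -1.0]]
wrist_force: [0.0, 0.3, 0.3]
finger_gap: 0.452
grasp_force: 0.0
```

```bash
cat >> h.py <<'E'
def tq2(n=12):
    a=[]
    for _ in range(n):
        vision.camera('wrist'); s=r.read_state(); a.append(np.r_[s['wrist_force'],s['wrist_torque']*1000,s['tau']*1000])
    a=np.array(a); return a.mean(0).round(2),a.std(0).round(2)
E
python3 - <<'E'
from h import *
s=r.read_state(); print(s['t'],s['tcp_pos'])
m,sd=tq2(16); print(m,sd)
np.save('base_a.npy',m)
E
```

```text
58.35 [ 0.49746095 -0.37249867  0.09999245]
[-7.000000e-02  0.000000e+00  2.000000e-02 -4.584000e+01  1.573600e+02
 -1.780000e+00  1.553500e+02 -4.145010e+04  1.166087e+04 -2.678574e+04
 -4.840000e+01 -1.793000e+01 -1.410000e+00] [5.2000e-01 4.2000e-01 6.2000e-01 3.4060e+01 2.5310e+01 2.7570e+01
 8.1695e+02 9.1808e+02 8.7381e+02 4.0790e+01 1.2644e+02 4.3360e+01
 4.2900e+00]
```

>>> {"api": "apply_moves", "payload": {"motion": [[[0,0,0],[0,0,-0.12],0.45],[[0,0,0],[0,0,-0.24],0.45],[[0,0,0],[0,0,-0.36],0.45],[[0,0,0],[0,0,-0.48],0.45],[[0,0,0],[0,0,-0.6],0.45],[[0,0,0],[0,0,-0.72],0.45],[[0,0,0],[0,0,-0.8],0.45],[[0,0,0],[0,0,-0.86],0.45],[[0,0,0],[0,0,-0.86],0.2],[[0,0,0],[0,0,-0.86],0]], "squeeze": 40}}

```text
t: 60.15
tcp_pos: [0.4972, -0.3728, 0.032]
orientation: [[1.0, 0.026, 0.0], [0.026, -1.0, -0.0], [0.0, 0.0, -1.0]]
wrist_force: [-0.1, -0.1, -0.2]
finger_gap: 0.342
grasp_force: 0.0
```

>>> {"api": "apply_moves", "payload": {"motion": [[[0,0,0],[0,0,0],0],[[0,0,0],[0,0,0],0],[[0,0,0],[0,0,0],0],[[0,0,0],[0,0,0],0],[[0,0,0],[0,0,0.15],0],[[0,0,0],[0,0,0.3],0],[[0,0,0],[0,0,0.45],0],[[0,0,0],[0,0,0.6],0],[[0,0,0],[0,0,0.75],0],[[0,0,0],[0,0,0.86],0]]}}

```text
t: 61.15
tcp_pos: [0.4974, -0.3729, 0.1022]
orientation: [[1.0, 0.027, 0.001], [0.027, -1.0, -0.001], [0.001, 0.001, -1.0]]
wrist_force: [0.3, -0.1, -0.9]
finger_gap: 0.268
grasp_force: 40.0
```

```bash
python3 - <<'E'
from h import *
s=r.read_state(); print(s['t'],s['tcp_pos'],s['finger_gap'],s['grasp_force'])
m,sd=tq2(20); d=m-np.load('base_a.npy'); print(d[:6])
print('x offset mm of com from tcp (world x): ', d[4]/(.145*9.81), 'using Fz',d[2])
c=shot('wrist')
for o in wood(c,(180,0,400,232),.092,lo=(10,90,60),hi=(28,255,255),minA=800): print(o)
E
```

```text
61.15 [ 0.497372  -0.3729057  0.1021501] 0.26846176649259795 39.99889612197876
[ -0.07   0.04  -1.38 -17.61 -20.21   7.53]
x offset mm of com from tcp (world x):  -14.20788076909558 using Fz -1.3800000000000001
{'c': (542.1, -417.4), 'len': 56.7, 'wid': 27.8, 'dir': -178.5, 'ends': (18, 28), 'px': array([380., 180.])}
{'c': (541.4, -370.7), 'len': 57.6, 'wid': 22.7, 'dir': -178.6, 'ends': (23, 23), 'px': array([279., 174.])}
```

Paddle weighs right (1.38 N) and its balance lies ~14 mm bladewards of the grip. Now pin the ridge.

```bash
python3 - <<'E'
from h import *
import pickle
w=pickle.load(open('w2.pkl','rb')); c,t=pickle.load(open('d8.pkl','rb')); w9=pickle.load(open('w9.pkl','rb'))
def rect(c,b,z,mx=70,lo=140):
    h=cv2.cvtColor(c['image'],cv2.COLOR_RGB2HSV); m=cv2.inRange(h,(0,0,lo),(180,mx,255))
    k=np.zeros_like(m);k[b[1]:b[3],b[0]:b[2]]=m[b[1]:b[3],b[0]:b[2]]
    k=cv2.morphologyEx(k,cv2.MORPH_OPEN,np.ones((3,3)))
    cs,_=cv2.findContours(k,0,1); q=max(cs,key=cv2.contourArea)
    W=np.array([ray(c,*p[0],z)[:2] for p in q],np.float32)*1000; return cv2.minAreaRect(W)
print('w2',rect(w,(180,50,370,185),.008,lo=110)); print('top',rect(t,(245,215,305,275),.008)); print('scene',rect(c,(225,210,305,262),.008))
# ridge profile in w2: column between tools
I=w['image'].astype(int).sum(2)
for u in (270,272): print(u,list(I[90:140,u]))
for u in (345,): print(u,list(I[90:140,u]))
E
```

```text
w2 ((481.45001220703125, -127.96731567382812), (111.66661071777344, 67.67610931396484), 78.70978546142578)
top ((483.5933532714844, -128.42422485351562), (118.03124237060547, 180.06304931640625), 78.37966918945312)
scene ((486.626708984375, -126.46375274658203), (124.15646362304688, 180.44784545898438), 78.42445373535156)
270 [np.int64(715), np.int64(715), np.int64(716), np.int64(715), np.int64(714), np.int64(715), np.int64(715), np.int64(715), np.int64(715), np.int64(715), np.int64(715), np.int64(715), np.int64(715), np.int64(715), np.int64(714), np.int64(709), np.int64(685), np.int64(638), np.int64(653), np.int64(676), np.int64(674), np.int64(643), np.int64(642), np.int64(672), np.int64(690), np.int64(697), np.int64(716), np.int64(718), np.int64(717), np.int64(716), np.int64(717), np.int64(717), np.int64(716), np.int64(716), np.int64(714), np.int64(710), np.int64(688), np.int64(632), np.int64(621), np.int64(595), np.int64(560), np.int64(595), np.int64(641), np.int64(625), np.int64(583), np.int64(604), np.int64(692), np.int64(711), np.int64(713), np.int64(712)]
272 [np.int64(714), n
[... 788 characters left out ...]
nt64(765), np.int64(762), np.int64(743), np.int64(720), np.int64(719), np.int64(720), np.int64(720), np.int64(719), np.int64(720), np.int64(719), np.int64(720), np.int64(719), np.int64(717), np.int64(710), np.int64(690), np.int64(678), np.int64(668), np.int64(652), np.int64(632), np.int64(604), np.int64(626), np.int64(669), np.int64(716), np.int64(724), np.int64(724), np.int64(723), np.int64(723), np.int64(723), np.int64(723), np.int64(723), np.int64(721), np.int64(720), np.int64(693), np.int64(611), np.int64(596), np.int64(623), np.int64(640), np.int64(658), np.int64(679), np.int64(699), np.int64(707), np.int64(712), np.int64(712), np.int64(714), np.int64(713), np.int64(711), np.int64(712)]
```

```bash
python3 - <<'E'
from h import *
import pickle
w=pickle.load(open('w2.pkl','rb'))
for u,vs in((271,(114.6,120.6,126.7)),(345,(114.4,119.7,125)),(205,(114,121,128))):
    for v in vs: print(u,v,ray(w,u,v,.028).round(4))
a=np.radians(-11.6); d=np.array([np.cos(a),np.sin(a)])
for C in ([.4835,-.1285],):
    for k in(-.038,.038): print('slot',k,(np.array(C)+k*d).round(4))
E
```

```text
271 114.6 [ 0.4819 -0.1225  0.028 ]
271 120.6 [ 0.4806 -0.1281  0.028 ]
271 126.7 [ 0.4793 -0.1339  0.028 ]
345 114.4 [ 0.5542 -0.1382  0.028 ]
345 119.7 [ 0.5534 -0.1432  0.028 ]
345 125 [ 0.5525 -0.1483  0.028 ]
205 114 [ 0.4175 -0.1077  0.028 ]
205 121 [ 0.4157 -0.1142  0.028 ]
205 128 [ 0.4138 -0.1208  0.028 ]
slot -0.038 [ 0.4463 -0.1209]
slot 0.038 [ 0.5207 -0.1361]
```

>>> {"api": "apply_moves", "payload": {"motion": [[[0,0,0.01],[0.01,0,0.1],0],[[0,0,0.02],[0.02,0.1,0.2],0],[[0,0,0.04],[0.02,0.2,0.3],0],[[0,0,0.06],[0.03,0.3,0.4],0],[[0,0,0.08],[0.04,0.38,0.5],0],[[0,0,0.095],[0.05,0.46,0.5],0],[[0,0,0.11],[0.06,0.54,0.5],0],[[0,0,0.13],[0.07,0.62,0.5],0],[[0,0,0.145],[0.08,0.7,0.5],0],[[0,0,0.16],[0.08,0.78,0.5],0]]}}

```text
t: 63.2
tcp_pos: [0.5034, -0.3096, 0.1402]
orientation: [[0.934, 0.356, -0.001], [0.356, -0.934, 0.0], [-0.001, -0.0, -1.0]]
wrist_force: [0.2, 0.1, -0.3]
finger_gap: 0.269
grasp_force: 40.0
```

>>> {"api": "apply_moves", "payload": {"motion": [[[0,0,0.015],[0.01,0.08,0],0],[[0,0,0.03],[0.02,0.16,0],0],[[0,0,0.05],[0.02,0.24,0],0],[[0,0,0.065],[0.03,0.32,0],0],[[0,0,0.08],[0.04,0.4,0],0],[[0,0,0.095],[0.05,0.48,0],0],[[0,0,0.11],[0.06,0.56,0],0],[[0,0,0.13],[0.07,0.64,0],0],[[0,0,0.145],[0.08,0.71,0],0],[[0,0,0.16],[0.08,0.78,0],0]]}}

```text
t: 64.2
tcp_pos: [0.51, -0.2473, 0.1406]
orientation: [[0.765, 0.644, 0.0], [0.644, -0.765, -0.0], [0.0, 0.0, -1.0]]
wrist_force: [-0.3, 0.5, -2.0]
finger_gap: 0.272
grasp_force: 40.0
```

>>> {"api": "apply_moves", "payload": {"motion": [[[0,0,0.015],[0.01,0.08,0],0],[[0,0,0.03],[0.02,0.16,0],0],[[0,0,0.05],[0.02,0.24,0],0],[[0,0,0.065],[0.03,0.32,0],0],[[0,0,0.08],[0.04,0.4,0],0],[[0,0,0.095],[0.05,0.48,0],0],[[0,0,0.11],[0.06,0.56,0],0],[[0,0,0.13],[0.07,0.64,0],0],[[0,0,0.145],[0.08,0.71,0],0],[[0,0,0.16],[0.08,0.78,0],0]]}}

```text
t: 65.2
tcp_pos: [0.5164, -0.185, 0.1406]
orientation: [[0.511, 0.86, 0.0], [0.86, -0.511, -0.0], [-0.0, 0.0, -1.0]]
wrist_force: [0.2, 1.0, -1.9]
finger_gap: 0.27
grasp_force: 40.0
```

>>> {"api": "apply_moves", "payload": {"motion": [[[0,0,0.015],[0.01,0.08,0],0],[[0,0,0.03],[0.02,0.16,0],0],[[0,0,0.05],[0.02,0.24,0],0],[[0,0,0.065],[0.03,0.32,0],0],[[0,0,0.08],[0.04,0.4,0],0],[[0,0,0.095],[0.05,0.48,0],0],[[0,0,0.11],[0.06,0.56,-0.05],0],[[0,0,0.13],[0.07,0.64,-0.1],0],[[0,0,0.145],[0.08,0.71,-0.15],0],[[0,0,0.16],[0.08,0.78,-0.2],0]]}}

```text
t: 66.2
tcp_pos: [0.5226, -0.1225, 0.124]
orientation: [[0.2, 0.98, -0.0], [0.98, -0.2, -0.0], [-0.0, -0.0, -1.0]]
wrist_force: [-0.2, -0.1, -1.2]
finger_gap: 0.268
grasp_force: 40.0
```

```bash
python3 - <<'E'
from h import *
import pickle
c=shot('wrist','w10.png'); s=r.read_state(); print(s['t'],s['tcp_pos'],s['orientation'].round(3).tolist(),s['finger_gap'],s['grasp_force'])
pickle.dump(c,open('w10.pkl','wb'))
for o in wood(c,(180,0,400,232),s['tcp_pos'][2]-.006,lo=(8,90,60),hi=(28,255,255),minA=800): print(o)
I=c['image'].astype(int).sum(2)
E
```

```text
66.25 [ 0.52220525 -0.12123931  0.12333086] [[0.198, 0.98, -0.002], [0.98, -0.198, 0.001], [0.0, -0.002, -1.0]] 0.27149569633549403 39.99943435192108
{'c': (530.7, -76.8), 'len': 58.3, 'wid': 23.9, 'dir': 77.5, 'ends': (24, 22), 'px': array([279., 173.])}
```

>>> {"api": "apply_moves", "payload": {"motion": [[[0,0,0],[0,-0.02,-0.15],0],[[0,0,0],[0,-0.02,-0.3],0],[[0,0,0],[0,-0.02,-0.45],0],[[0,0,0],[0,-0.02,-0.6],0],[[0,0,0],[0,-0.02,-0.75],0],[[0,0,0],[0,-0.02,-0.82],0],[[0,0,0],[0,-0.02,-0.86],0],[[0,0,0],[0,-0.02,-0.89],0],[[0,0,0],[0,-0.02,-0.91],0],[[0,0,0],[0,-0.02,-0.92],0]]}}

```text
t: 67.25
tcp_pos: [0.523, -0.1247, 0.0512]
orientation: [[0.202, 0.979, 0.001], [0.979, -0.202, -0.0], [0.0, 0.001, -1.0]]
wrist_force: [0.4, -0.2, -1.7]
finger_gap: 0.267
grasp_force: 40.0
```

>>> {"api": "apply_moves", "payload": {"motion": [[[0,0,0],[0,0,-0.01],0],[[0,0,0],[0,0,-0.02],0],[[0,0,0],[0,0,-0.02],0],[[0,0,0],[0,0,-0.02],0.28],[[0,0,0],[0,0,-0.02],0.3],[[0,0,0],[0,0,-0.02],0.33],[[0,0,0],[0,0,-0.02],0.36],[[0,0,0],[0,0,-0.02],0.36],[[0,0,0],[0,0,-0.02],0.36],[[0,0,0],[0,0,-0.02],0.36]]}}

```text
t: 68.25
tcp_pos: [0.5227, -0.1247, 0.0494]
orientation: [[0.202, 0.979, 0.0], [0.979, -0.202, -0.0], [-0.0, 0.0, -1.0]]
wrist_force: [0.4, 0.7, -0.7]
finger_gap: 0.362
grasp_force: 0.0
```

```bash
python3 - <<'E'
from h import *
import pickle
c=shot('wrist','w11.png'); sc=shot('scene','s11.png'); s=r.read_state(); print(s['t'],s['tcp_pos'],s['wrist_force'])
for o in wood(c,(180,0,400,232),.044,lo=(8,90,60),hi=(28,255,255),minA=800): print('w',o)
for o in wood(sc,(215,190,330,262),.044,lo=(8,80,60),hi=(28,255,255),minA=20): print('s',o)
t=shot('top','t11.png')
for o in wood(t,(235,205,310,285),.044,lo=(8,80,60),hi=(28,255,255),minA=20): print('t',o)
E
```

```text
68.35 [ 0.52266577 -0.12466298  0.04939195] [-0.38284555  0.17394918  0.30914138]
w {'c': (531.5, -78.8), 'len': 57.8, 'wid': 23.8, 'dir': 78.9, 'ends': (24, 22), 'px': array([280., 172.])}
s {'c': (293.5, -150.0), 'len': 92.5, 'wid': 39.6, 'dir': -89.0, 'ends': (31, 22), 'px': array([222., 257.])}
s {'c': (507.3, -168.5), 'len': 168.7, 'wid': 53.7, 'dir': -101.6, 'ends': (31, 53), 'px': array([282., 233.])}
s {'c': (520.7, -68.2), 'len': 56.5, 'wid': 17.7, 'dir': 55.3, 'ends': (17, 13), 'px': array([262., 219.])}
s {'c': (634.2, -12.7), 'len': 104.4, 'wid': 34.4, 'dir': 172.8, 'ends': (16, 34), 'px': array([274., 202.])}
s {'c': (528.6, 106.3), 'len': 201.0, 'wid': 152.6, 'dir': 44.5, 'ends': (153, 98), 'px': array([231., 199.])}
t {'c': (502.2, -196.6), 'len': 89.7, 'wid': 60.6, 'dir': -87.6, 'ends': (61, 42), 'px': array([292., 239.])}
```

Handle silhouette is unchanged after release, so it sits level. Withdraw straight up and check again.

>>> {"api": "apply_moves", "payload": {"motion": [[[0,0,0],[0,0,0.02],0.36],[[0,0,0],[0,0,0.05],0.36],[[0,0,0],[0,0,0.1],0.36],[[0,0,0],[0,0,0.2],0.36],[[0,0,0],[0,0,0.3],0.36],[[0,0,0],[0,0,0.45],0.36],[[0,0,0],[0,0,0.6],0.36],[[0,0,0],[0,0,0.75],0.36],[[0,0,0],[0,0,0.9],0.36],[[0,0,0],[0,0,1],0.36]]}}

```text
t: 69.4
tcp_pos: [0.5232, -0.1248, 0.131]
orientation: [[0.202, 0.979, 0.002], [0.979, -0.202, -0.0], [0.0, 0.002, -1.0]]
wrist_force: [0.6, 0.7, 0.3]
finger_gap: 0.365
grasp_force: 0.0
```

```bash
python3 - <<'E'
from h import *
import pickle
c=shot('wrist','w12.png'); s=r.read_state(); print(s['t'],s['tcp_pos'])
for o in wood(c,(180,0,400,232),.044,lo=(8,90,60),hi=(28,255,255),minA=400): print('w',o)
t=shot('top')
for o in wood(t,(325,200,378,290),.024): print(o)
sc=shot('scene','s12.png')
for o in wood(sc,(235,205,325,262),.040,lo=(8,80,60),hi=(28,255,255),minA=60): print('s',o)
E
```

```text
69.45 [ 0.52382067 -0.12487097  0.13185013]
w {'c': (528.4, -92.1), 'len': 85.3, 'wid': 24.1, 'dir': 77.5, 'ends': (24, 22), 'px': array([279., 174.])}
w {'c': (621.4, -8.2), 'len': 27.9, 'wid': 10.5, 'dir': -96.3, 'ends': (7, 10), 'px': array([393.,  22.])}
{'c': (476.7, -442.1), 'len': 194.5, 'wid': 56.2, 'dir': -9.4, 'ends': (56, 30), 'px': array([359., 250.])}
s {'c': (516.2, -142.7), 'len': 212.4, 'wid': 54.1, 'dir': -101.6, 'ends': (36, 54), 'px': array([278., 230.])}
s {'c': (618.4, -43.1), 'len': 60.0, 'wid': 45.6, 'dir': -45.3, 'ends': (46, 38), 'px': array([279., 207.])}
s {'c': (527.7, 38.3), 'len': 63.6, 'wid': 60.4, 'dir': 134.7, 'ends': (23, 60), 'px': array([242., 207.])}
```

>>> {"api": "apply_moves", "payload": {"motion": [[[0,0,-0.02],[-0.02,-0.1,0.02],0.45],[[0,0,-0.04],[-0.04,-0.2,0.04],0.45],[[0,0,-0.06],[-0.06,-0.3,0.06],0.45],[[0,0,-0.08],[-0.08,-0.4,0.08],0.45],[[0,0,-0.1],[-0.1,-0.5,0.1],0.45],[[0,0,-0.12],[-0.12,-0.6,0.1],0.45],[[0,0,-0.14],[-0.14,-0.7,0.1],0.45],[[0,0,-0.155],[-0.16,-0.8,0.1],0.45],[[0,0,-0.17],[-0.18,-0.9,0.1],0.45],[[0,0,-0.188],[-0.2,-0.97,0.1],0.45]]}}

```text
t: 70.55
tcp_pos: [0.5064, -0.2032, 0.1373]
orientation: [[0.566, 0.825, -0.0], [0.825, -0.566, -0.0], [-0.0, 0.0, -1.0]]
wrist_force: [0.5, 0.4, 0.5]
finger_gap: 0.452
grasp_force: 0.0
```

>>> {"api": "apply_moves", "payload": {"motion": [[[0,0,-0.02],[-0.02,-0.1,0],0.45],[[0,0,-0.04],[-0.04,-0.2,0],0.45],[[0,0,-0.06],[-0.06,-0.3,0],0.45],[[0,0,-0.08],[-0.08,-0.4,0],0.45],[[0,0,-0.1],[-0.1,-0.5,0],0.45],[[0,0,-0.12],[-0.12,-0.6,0],0.45],[[0,0,-0.14],[-0.14,-0.7,0],0.45],[[0,0,-0.155],[-0.16,-0.8,0],0.45],[[0,0,-0.17],[-0.18,-0.9,0],0.45],[[0,0,-0.188],[-0.2,-0.97,0],0.45]]}}

```text
t: 71.55
tcp_pos: [0.4904, -0.2808, 0.1374]
orientation: [[0.839, 0.545, -0.0], [0.545, -0.839, -0.0], [-0.0, 0.0, -1.0]]
wrist_force: [-0.6, -0.5, -0.4]
finger_gap: 0.453
grasp_force: 0.0
```

>>> {"api": "apply_moves", "payload": {"motion": [[[0,0,-0.02],[-0.02,-0.1,0],0.45],[[0,0,-0.04],[-0.04,-0.2,0],0.45],[[0,0,-0.06],[-0.06,-0.3,0],0.45],[[0,0,-0.08],[-0.08,-0.4,0],0.45],[[0,0,-0.1],[-0.1,-0.5,0],0.45],[[0,0,-0.12],[-0.12,-0.6,0],0.45],[[0,0,-0.14],[-0.14,-0.7,0],0.45],[[0,0,-0.155],[-0.16,-0.8,0],0.45],[[0,0,-0.17],[-0.18,-0.9,0],0.45],[[0,0,-0.188],[-0.2,-0.97,0],0.45]]}}

```text
t: 72.55
tcp_pos: [0.4744, -0.3584, 0.1374]
orientation: [[0.983, 0.181, -0.0], [0.181, -0.983, -0.0], [-0.0, 0.0, -1.0]]
wrist_force: [0.3, 0.0, -0.2]
finger_gap: 0.45
grasp_force: 0.0
```

>>> {"api": "apply_moves", "payload": {"motion": [[[0,0,-0.02],[-0.02,-0.1,0],0.45],[[0,0,-0.04],[-0.04,-0.2,0],0.45],[[0,0,-0.06],[-0.06,-0.3,0],0.45],[[0,0,-0.08],[-0.08,-0.4,0],0.45],[[0,0,-0.1],[-0.1,-0.5,0],0.45],[[0,0,-0.12],[-0.12,-0.6,-0.1],0.45],[[0,0,-0.14],[-0.14,-0.7,-0.2],0.45],[[0,0,-0.155],[-0.16,-0.8,-0.3],0.45],[[0,0,-0.17],[-0.18,-0.9,-0.4],0.45],[[0,0,-0.188],[-0.21,-0.97,-0.48],0.45]]}}

```text
t: 73.55
tcp_pos: [0.4574, -0.4356, 0.0978]
orientation: [[0.978, -0.21, -0.001], [-0.21, -0.978, 0.0], [-0.001, -0.0, -1.0]]
wrist_force: [-1.0, -0.3, 0.5]
finger_gap: 0.448
grasp_force: 0.0
```

```bash
python3 - <<'E'
from h import *
c=shot('wrist','w13.png'); s=r.read_state(); print(s['t'],s['tcp_pos'],s['orientation'].round(3).tolist())
for o in wood(c,(150,0,420,232),.020,lo=(8,90,60),hi=(28,255,255),minA=400): print('w',o)
m,sd=tq2(18); np.save('base_b.npy',m); print(m[:6])
E
```

```text
73.6 [ 0.45608657 -0.43619321  0.09702171] [[0.977, -0.212, -0.003], [-0.212, -0.977, 0.0], [-0.003, 0.001, -1.0]]
w {'c': (528.3, -492.8), 'len': 53.9, 'wid': 25.0, 'dir': -5.6, 'ends': (25, 24), 'px': array([339., 105.])}
w {'c': (509.4, -446.3), 'len': 122.0, 'wid': 47.1, 'dir': -11.9, 'ends': (47, 29), 'px': array([279., 136.])}
[-1.100e-01 -8.000e-02  4.000e-02 -4.206e+01  1.759e+02  1.710e+00]
```

>>> {"api": "apply_moves", "payload": {"motion": [[[0,0,0],[0,0,-0.12],0.45],[[0,0,0],[0,0,-0.24],0.45],[[0,0,0],[0,0,-0.36],0.45],[[0,0,0],[0,0,-0.48],0.45],[[0,0,0],[0,0,-0.6],0.45],[[0,0,0],[0,0,-0.7],0.45],[[0,0,0],[0,0,-0.78],0.45],[[0,0,0],[0,0,-0.83],0.45],[[0,0,0],[0,0,-0.83],0.2],[[0,0,0],[0,0,-0.83],0]], "squeeze": 40}}

```text
t: 75.5
tcp_pos: [0.458, -0.4353, 0.0328]
orientation: [[0.978, -0.207, 0.0], [-0.207, -0.978, -0.0], [0.0, 0.0, -1.0]]
wrist_force: [-1.0, -0.5, -0.4]
finger_gap: 0.346
grasp_force: 0.0
```

>>> {"api": "apply_moves", "payload": {"motion": [[[0,0,0],[0,0,0],0],[[0,0,0],[0,0,0],0],[[0,0,0],[0,0,0],0],[[0,0,0],[0,0,0],0],[[0,0,0],[0,0,0.15],0],[[0,0,0],[0,0,0.3],0],[[0,0,0],[0,0,0.45],0],[[0,0,0],[0,0,0.6],0],[[0,0,0],[0,0,0.75],0],[[0,0,0],[0,0,0.83],0]]}}

```text
t: 76.5
tcp_pos: [0.4583, -0.4356, 0.1008]
orientation: [[0.978, -0.206, 0.002], [-0.206, -0.978, -0.001], [0.002, 0.001, -1.0]]
wrist_force: [-0.7, 0.6, -1.7]
finger_gap: 0.266
grasp_force: 40.0
```

```bash
python3 - <<'E'
from h import *
c=shot('wrist'); s=r.read_state(); print(s['t'],s['tcp_pos'],s['finger_gap'])
m,sd=tq2(24); d=m-np.load('base_b.npy'); print(d[:6])
F=np.array([0,0,-.145*9.81]); # tau=r x F -> rx=tau_y/(-Fz)..., ry=tau_x/Fz
rx=d[4]/(.145*9.81); ry=-d[3]/(.145*9.81); print('offset mm',rx,ry,'along blade',rx*.978-ry*.21)
E
```

```text
76.55 [ 0.45859478 -0.43581151  0.10130477] 0.2683242074797006
[  0.07   0.06  -1.56   4.85 -26.06   3.5 ]
offset mm -18.320503356884252 -3.4096101796196714 along blade -17.201434145312668
```

>>> {"api": "apply_moves", "payload": {"motion": [[[0,0,0.01],[0,0,0.1],0],[[0,0,0.02],[0,0.1,0.2],0],[[0,0,0.03],[0,0.2,0.3],0],[[0,0,0.05],[0,0.3,0.4],0],[[0,0,0.07],[-0.01,0.4,0.5],0],[[0,0,0.09],[-0.01,0.5,0.55],0],[[0,0,0.105],[-0.01,0.58,0.55],0],[[0,0,0.12],[-0.02,0.66,0.55],0],[[0,0,0.135],[-0.02,0.74,0.55],0],[[0,0,0.15],[-0.02,0.82,0.55],0]]}}

```text
t: 78.75
tcp_pos: [0.456, -0.3688, 0.1426]
orientation: [[0.994, 0.108, -0.001], [0.108, -0.994, 0.0], [-0.001, -0.0, -1.0]]
wrist_force: [0.7, 0.3, -2.1]
finger_gap: 0.266
grasp_force: 40.0
```

>>> {"api": "apply_moves", "payload": {"motion": [[[0,0,0.015],[0,0.08,0],0],[[0,0,0.03],[0,0.16,0],0],[[0,0,0.045],[-0.01,0.25,0],0],[[0,0,0.06],[-0.01,0.33,0],0],[[0,0,0.075],[-0.01,0.41,0],0],[[0,0,0.09],[-0.01,0.5,0],0],[[0,0,0.105],[-0.01,0.58,0],0],[[0,0,0.12],[-0.02,0.66,0],0],[[0,0,0.135],[-0.02,0.74,0],0],[[0,0,0.15],[-0.02,0.82,0],0]]}}

```text
t: 79.75
tcp_pos: [0.4546, -0.3034, 0.143]
orientation: [[0.912, 0.41, 0.0], [0.41, -0.912, -0.0], [0.0, 0.0, -1.0]]
wrist_force: [-0.3, 0.5, -1.9]
finger_gap: 0.265
grasp_force: 40.0
```

>>> {"api": "apply_moves", "payload": {"motion": [[[0,0,0.015],[0,0.08,0],0],[[0,0,0.03],[0,0.16,0],0],[[0,0,0.045],[-0.01,0.25,0],0],[[0,0,0.06],[-0.01,0.33,0],0],[[0,0,0.075],[-0.01,0.41,0],0],[[0,0,0.09],[-0.01,0.5,0],0],[[0,0,0.105],[-0.01,0.58,0],0],[[0,0,0.12],[-0.02,0.66,0],0],[[0,0,0.135],[-0.02,0.74,0],0],[[0,0,0.15],[-0.02,0.82,0],0]]}}

```text
t: 80.75
tcp_pos: [0.453, -0.2377, 0.143]
orientation: [[0.74, 0.672, 0.0], [0.672, -0.74, -0.0], [0.0, 0.0, -1.0]]
wrist_force: [-0.1, -0.6, -1.8]
finger_gap: 0.262
grasp_force: 40.0
```

>>> {"api": "apply_moves", "payload": {"motion": [[[0,0,0.015],[0,0.08,0],0],[[0,0,0.03],[0,0.16,0],0],[[0,0,0.045],[-0.01,0.25,0],0],[[0,0,0.06],[-0.01,0.33,0],0],[[0,0,0.075],[-0.01,0.41,0],0],[[0,0,0.09],[-0.01,0.5,0],0],[[0,0,0.105],[-0.01,0.58,0],0],[[0,0,0.12],[-0.02,0.66,0],0],[[0,0,0.135],[-0.02,0.74,0],0],[[0,0,0.15],[-0.02,0.82,0],0]]}}

```text
t: 81.75
tcp_pos: [0.4514, -0.1721, 0.143]
orientation: [[0.496, 0.868, 0.0], [0.868, -0.496, -0.0], [0.0, 0.0, -1.0]]
wrist_force: [-0.8, 0.4, -0.7]
finger_gap: 0.27
grasp_force: 40.0
```

>>> {"api": "apply_moves", "payload": {"motion": [[[0,0,0.015],[0,0.08,0],0],[[0,0,0.03],[0,0.16,0],0],[[0,0,0.045],[-0.01,0.25,0],0],[[0,0,0.06],[-0.01,0.33,0],0],[[0,0,0.075],[-0.01,0.41,0],0],[[0,0,0.09],[-0.01,0.5,0],0],[[0,0,0.105],[-0.01,0.58,-0.05],0],[[0,0,0.12],[-0.02,0.66,-0.1],0],[[0,0,0.135],[-0.02,0.74,-0.15],0],[[0,0,0.15],[-0.03,0.82,-0.2],0]]}}

```text
t: 82.75
tcp_pos: [0.4489, -0.1065, 0.1265]
orientation: [[0.204, 0.979, -0.0], [0.979, -0.204, -0.0], [-0.0, -0.0, -1.0]]
wrist_force: [-0.0, 0.0, -1.4]
finger_gap: 0.268
grasp_force: 40.0
```

```bash
python3 - <<'E'
from h import *
c=shot('wrist','w14.png'); s=r.read_state(); print(s['t'],s['tcp_pos'],s['orientation'].round(3).tolist(),s['finger_gap'],s['grasp_force'])
for o in wood(c,(150,0,330,232),s['tcp_pos'][2]-.012,lo=(8,90,60),hi=(28,255,255),minA=400): print('b',o)
for o in wood(c,(150,0,420,232),.044,lo=(8,90,60),hi=(28,255,255),minA=400): print('a?',o)
E
```

```text
82.8 [ 0.44830325 -0.10523788  0.12577122] [[0.202, 0.979, -0.002], [0.979, -0.202, 0.001], [0.0, -0.002, -1.0]] 0.2684948714203066 39.99833822250366
b {'c': (455.5, -37.4), 'len': 108.5, 'wid': 61.5, 'dir': 80.5, 'ends': (61, 47), 'px': array([264.,  94.])}
a? {'c': (526.8, -89.3), 'len': 81.5, 'wid': 26.5, 'dir': 78.3, 'ends': (27, 24), 'px': array([382., 176.])}
a? {'c': (463.2, -39.0), 'len': 154.1, 'wid': 111.7, 'dir': 78.2, 'ends': (112, 67), 'px': array([280.,  91.])}
```

>>> {"api": "apply_moves", "payload": {"motion": [[[0,0,0],[0,-0.025,-0.15],0],[[0,0,0],[0,-0.025,-0.3],0],[[0,0,0],[0,-0.025,-0.45],0],[[0,0,0],[0,-0.025,-0.6],0],[[0,0,0],[0,-0.025,-0.75],0],[[0,0,0],[0,-0.025,-0.84],0],[[0,0,0],[0,-0.025,-0.89],0],[[0,0,0],[0,-0.025,-0.92],0],[[0,0,0],[0,-0.025,-0.95],0],[[0,0,0],[0,-0.025,-0.965],0]]}}

```text
t: 83.8
tcp_pos: [0.4494, -0.1089, 0.0504]
orientation: [[0.206, 0.978, 0.0], [0.978, -0.206, 0.0], [0.001, 0.0, -1.0]]
wrist_force: [-4.0, 0.4, 11.5]
finger_gap: 0.267
grasp_force: 40.0
```

```bash
python3 - <<'E'
from h import *
c=shot('wrist','w15a.png'); s=r.read_state(); print(s['tcp_pos'],s['wrist_force'])
for o in wood(c,(150,0,330,232),.038,lo=(8,140,60),hi=(28,255,255),minA=400): print('b',o)
E
```

```text
[ 0.44942748 -0.10899091  0.05050044] [-2.2870766   0.04365715  3.99439293]
b {'c': (463.1, -36.4), 'len': 81.2, 'wid': 48.7, 'dir': 78.9, 'ends': (47, 46), 'px': array([280., 107.])}
```

>>> {"api": "apply_moves", "payload": {"motion": [[[0,0,0],[0,0,-0.01],0],[[0,0,0],[0,0,-0.01],0],[[0,0,0],[0,0,-0.01],0],[[0,0,0],[0,0,-0.01],0.28],[[0,0,0],[0,0,-0.01],0.3],[[0,0,0],[0,0,-0.01],0.33],[[0,0,0],[0,0,-0.01],0.36],[[0,0,0],[0,0,-0.01],0.36],[[0,0,0],[0,0,-0.01],0.36],[[0,0,0],[0,0,-0.01],0.36]]}}

```text
t: 84.85
tcp_pos: [0.4491, -0.1091, 0.049]
orientation: [[0.206, 0.978, 0.0], [0.978, -0.206, -0.0], [-0.0, 0.0, -1.0]]
wrist_force: [0.2, 0.7, -0.2]
finger_gap: 0.361
grasp_force: 0.0
```

```bash
python3 - <<'E'
from h import *
c=shot('wrist','w15.png'); s=r.read_state(); print(s['t'],s['tcp_pos'],s['wrist_force'])
for o in wood(c,(150,0,330,232),.038,lo=(8,140,60),hi=(28,255,255),minA=400): print('b',o)
for o in wood(c,(330,0,460,232),.044,lo=(8,140,60),hi=(28,255,255),minA=400): print('a',o)
a=cv2.imread('pics/w15a.png').astype(int);b=cv2.imread('pics/w15.png').astype(int)
d=np.abs(a-b).sum(2); print('diff px',(d[:230]>60).sum(), (d[:230,200:330]>60).sum())
E
```

```text
84.9 [ 0.44904214 -0.1090396   0.04893812] [ 0.30404221  0.5929096  -0.21845356]
b {'c': (463.1, -36.2), 'len': 81.5, 'wid': 47.9, 'dir': 79.2, 'ends': (47, 46), 'px': array([280.,  82.])}
a {'c': (532.5, -65.1), 'len': 31.1, 'wid': 21.0, 'dir': 86.2, 'ends': (21, 20), 'px': array([435., 149.])}
diff px 5304 2102
```

Blade silhouette unchanged after release: level. Withdraw up and check both numerically.

>>> {"api": "apply_moves", "payload": {"motion": [[[0,0,0],[0,0,0.02],0.36],[[0,0,0],[0,0,0.05],0.36],[[0,0,0],[0,0,0.1],0.36],[[0,0,0],[0,0,0.2],0.36],[[0,0,0],[0,0,0.3],0.36],[[0,0,0],[0,0,0.45],0.36],[[0,0,0],[0,0,0.6],0.36],[[0,0,0],[0,0,0.75],0.36],[[0,0,0],[0,0,0.9],0.36],[[0,0,0],[0,0,1],0.36]]}}

```text
t: 85.9
tcp_pos: [0.4496, -0.1091, 0.1305]
orientation: [[0.206, 0.978, 0.002], [0.978, -0.206, 0.0], [0.001, 0.002, -1.0]]
wrist_force: [0.3, 1.2, -0.8]
finger_gap: 0.355
grasp_force: 0.0
```

>>> {"api": "apply_moves", "payload": {"motion": [[[0,0,0],[0,-0.1,0.1],0.36],[[0,0,0],[0.04,-0.2,0.2],0.36],[[0,0,0],[0.08,-0.3,0.3],0.36],[[0,0,0],[0.12,-0.4,0.4],0.36],[[0,0,0],[0.16,-0.5,0.5],0.36],[[0,0,0],[0.2,-0.6,0.6],0.36],[[0,0,0],[0.24,-0.7,0.7],0.36],[[0,0,0],[0.28,-0.8,0.8],0.36],[[0,0,0],[0.32,-0.9,0.9],0.36],[[0,0,0],[0.35,-1,1],0.36]]}}

```text
t: 86.9
tcp_pos: [0.4774, -0.1897, 0.2096]
orientation: [[0.206, 0.978, 0.0], [0.978, -0.206, -0.0], [-0.0, 0.0, -1.0]]
wrist_force: [-0.1, 0.2, 0.6]
finger_gap: 0.358
grasp_force: 0.0
```

```bash
python3 - <<'E'
from h import *
c=shot('wrist','w16.png'); s=r.read_state(); print(s['t'],s['tcp_pos'])
for z in(.038,.044):
    for o in wood(c,(150,0,420,232),z,lo=(8,110,60),hi=(28,255,255),minA=400): print(z,o)
sc=shot('scene','s16.png')
for o in wood(sc,(215,195,325,262),.040,lo=(8,80,60),hi=(28,255,255),minA=60): print('s',o)
# drawer/front still shut: compare box region with the shut view
import pickle; c8,_=pickle.load(open('d8.pkl','rb'))
d=np.abs(c8['image'].astype(int)-sc['image']).sum(2)[175:215,180:270]; print('box diff',(d>90).mean().round(3))
E
```

```text
86.95 [ 0.47819126 -0.19147446  0.21103591]
0.038 {'c': (518.4, -141.7), 'len': 186.6, 'wid': 48.8, 'dir': -101.9, 'ends': (25, 49), 'px': array([311., 135.])}
0.038 {'c': (447.6, -93.9), 'len': 176.1, 'wid': 84.8, 'dir': 78.1, 'ends': (85, 23), 'px': array([227.,  68.])}
0.044 {'c': (517.9, -141.4), 'len': 183.1, 'wid': 47.9, 'dir': -101.9, 'ends': (24, 48), 'px': array([311., 135.])}
0.044 {'c': (448.4, -94.4), 'len': 172.8, 'wid': 83.2, 'dir': 78.1, 'ends': (83, 23), 'px': array([227.,  68.])}
s {'c': (296.6, -145.1), 'len': 93.1, 'wid': 39.8, 'dir': -88.6, 'ends': (30, 22), 'px': array([222., 257.])}
s {'c': (449.8, -88.4), 'len': 198.8, 'wid': 54.6, 'dir': 78.5, 'ends': (55, 27), 'px': array([249., 230.])}
s {'c': (516.4, -142.4), 'len': 213.0, 'wid': 54.4, 'dir': -101.6, 'ends': (36, 54), 'px': array([278., 230.])}
s {'c': (646.1, -12.3), 'len': 128.6, 'wid': 63.9, 'dir': 45.6, 'ends': (58, 56), 'px': array([278., 203.])}
s {'c': (534.2, 80.3), 'len': 184.9, 'wid': 157.5, 'dir': 134.6, 'ends': (113, 150), 'px': array([236., 201.])}
box diff 0.081
```

```bash
python3 - <<'E'
from h import *
sc=shot('scene'); w=shot('wrist')
def ends(c,box,z,C,hi,lo=(8,110,60)):
    d=np.array([.203,.979]); n=np.array([.979,-.203])
    h=cv2.cvtColor(c['image'],cv2.COLOR_RGB2HSV); m=cv2.inRange(h,lo,hi); P=[]
    for v in range(box[1],box[3]):
        for u in range(box[0],box[2]):
            if m[v,u]: P.append(ray(c,u,v,z)[:2])
    P=(np.array(P)-C)*1000; s,t=P@d,P@n; k=(abs(t)<5)&(abs(s)<150)
    x=np.sort(s[k]); return x[0].round(1),x[-1].round(1),len(x), 'max gap',np.diff(x).max().round(1)
for nm,C,zs in(('a (far)',[.5207,-.1364],(.038,.044)),('b (near)',[.4463,-.1210],(.044,.038))):
    for z,e in zip(zs,('-y end','+y end')):
        print(nm,e,z,'scene',ends(sc,(225,195,325,262),z,C,(24,255,255)),'wrist',ends(w,(150,0,420,235),z,C,(24,255,255)))
E
```

```text
a (far) -y end 0.038 scene (np.float64(-106.4), np.float64(102.4), 105, 'max gap', np.float64(4.3)) wrist (np.float64(-102.5), np.float64(87.4), 2059, 'max gap', np.float64(1.1))
a (far) +y end 0.044 scene (np.float64(-114.3), np.float64(92.5), 107, 'max gap', np.float64(4.3)) wrist (np.float64(-100.4), np.float64(85.9), 2080, 'max gap', np.float64(1.0))
b (near) -y end 0.044 scene (np.float64(-70.7), np.float64(124.1), 103, 'max gap', np.float64(4.4)) wrist (np.float64(-60.0), np.float64(112.8), 1862, 'max gap', np.float64(15.1))
b (near) +y end 0.038 scene (np.float64(-62.3), np.float64(131.7), 102, 'max gap', np.float64(5.8)) wrist (np.float64(-61.3), np.float64(114.7), 1835, 'max gap', np.float64(15.3))
```

```bash
python3 - <<'E'
from plant import job
print(job.close_job())
E
```

```text
the job is handed in; nothing more can be done
None
```

The job is handed in, though no verdict came back. Both dry tools are in the drawer, and it stayed shut when I backed off. After that, both oiled paddles went onto the ridge and lie level by camera measurement, and the mug and spice jars were not touched.

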